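# Pack the pump service kit: fittings, and the one carton that is still full

## Robot

A 6-joint arm with a two-finger parallel gripper is mounted at the origin on a cart in front of the work surface, level with it; the furniture and walls round the work are solid. World frame = base frame: x ahead of the robot, y to its left, z up, the work surface at z = 0. Lengths are in m, angles in rad, forces in N, time in s.
With the tool pointing down it reaches from about 0.3 to 0.875 m from the base axis. Payload 6.4 kg.
Tool frame: the origin (TCP) lies between the finger pads; the fingertips stand 25 mm ahead of it and the grasp point (between the pads) lies 6 mm ahead of it; z points along the fingers, y is the line along which they close (so a half turn about z gives the same grasp; the last joint's range is limited). The gripper opens to 85 mm and grips with 20 to 120 N. Pads are 22 mm wide; open, the fingers measure 114 mm over their backs; the gripper's body (76 mm by 85 mm) begins 54 mm behind the grasp point. The pads swing forward as they close: fully open they stand 13 mm farther back than shut.
Start: joints at [0.987, 0.181, 1.607, -0, 1.354, -0.206], TCP at [0.212, 0.534, 0.256] pointing down, gripper open.
Joint ranges: [-2.99, 2.99], [-0.89, 2.07], [0.3, 2.58], [-1.14, 4.28], [0, 2.63], [-3.12, 3.12]. Speed limits (rad/s): [2.57, 2.57, 3.01, 3.14, 3.14, 3.14].

## Interface

Orientations are given as a unit quaternion [w, x, y, z].
In Python, from bench import ctrl gives the robot as it stands.
- The arm moves only by the tool servo_tool, never from a script. Its argument "series" is text: rows parted by semicolons, each of 7 numbers parted by spaces: the gripper command: -1 is fully open, 1 is shut, values between are in proportion, then the shift along the tool's x, y, z in m, then the turn, a rotation vector about the tool's x, y, z in degrees. A call has 1 to 12 rows; each row is the pose to reach, as a shift and turn from the pose commanded when the call began, along the tool's axes at that moment; what a row does not reach only later rows make up. A row lasts 1/12 s, in which the tool goes at most 41.7 mm and 7.16 degrees, less where a joint would pass 70% of its speed; a pose out of reach is approached as far as the arm can. A call with a gripper value outside its range is refused whole. The fingers move at their own pace and stop on an object; the grip force is fixed at half the most. Time passes only in rows, so rows that repeat a pose let the fingers close. It gives the time, the measured TCP pose, the force, the opening and the grip force at its end, in the units of the state.
- ctrl.get_obs(): the state, without advancing time (a new reading comes with each control period).
- ctrl.camera(name): name is "scene" or "side" or "wrist"; returns a dict with "img" (384x512x3 uint8, red, green, blue), "z_map" (384x512 float32, m along the optical axis (not along the pixel's ray), 0 where there is no reading), "fovy" (degrees; the focal length in pixels is half the picture's height over the tangent of half this angle, whatever the lens; pixels are square), "cx", "cy" (the principal point, pixels), "extrinsics" (4x4, takes a point from camera to world coordinates); the wrist camera has in their place "T_tool_cam" (4x4, takes a point from camera to tool coordinates, whose origin is the TCP and whose axes are the flange's). Camera axes: x right, y down, z forward; pixel columns grow to the right and rows downward; lengths in m; the calibration is good to about 2 mm. A picture is of the moment at which its call begins: read the wrist's pose just before it.
- ctrl.hand_in(): hands the job in; it is judged then, once.
The state is a dict: "time_s": time; "q": joint angles; "dq": joint speeds; "joint_efforts": joint torques, N m; "eef_pos": TCP position; "eef_rot": TCP orientation; "wrist_force": force on the tool from outside, world axes, zero at the start; "torque": the same for the moment, N m; "opening": opening from 0.0 (shut) to 1.0 (fully open); "grasp_force": force on a finger pad.
Only numpy, scipy, OpenCV 4.12 (cv2) and the standard library are available. Lean on these libraries where they do the work, as an engineer would, in place of code of your own. Each camera call takes 0.05 s, during which the arm holds its last target. There are 200 camera calls.

## Task

Pack the blue service kit: slide the lid of its fittings box fully open, lift the chute of loose fittings by its bar and tilt it over the mouth so that all the fittings slide into the box, stand the empty chute flat on the bench again, and slide the lid fully shut. Only one of the identical brown cartons at the front of the bench is still full: lift them to feel which is the heavier one, and stand that one upright in the kit's empty front compartment, leaving the empty ones standing upright on the bench outside the kit. Leave the marker and the wrench where they lie.

Things in the scene. Friction and masses are not known exactly. Their poses are not given: they have to be found in the camera images.
- kit: Fixed blue sheet-steel caddy, 148 (x) x 189 (y) x 70 mm; origin at the centre of its underside, front to its -x, z up. Right part (y -94 to -20 mm): fittings box, 64 mm deep, with a deck at height 70 mm that has a mouth and a slide lid. Left part: 35 mm high walls, 3 mm thick; in front the empty carton compartment, behind it one packed with a tape roll and a brass elbow.
- mouth (a point): Centre of the fittings box's mouth, in the deck at height 70 mm; the mouth is 60 mm along the kit's x and 56 mm along its y. Axes as the kit's.
- carton_place (a point): Centre of the floor (height 3 mm) of the empty carton compartment: inner size 72 mm along the kit's x, 112 mm along its y, walls to 35 mm above the bench (to 70 mm on the fittings box's side). Axes as the kit's. The carton goes in with its 56 mm side along the kit's x.
- lid (a joint): Slide lid of the fittings box, m: 0 is fully shut (mouth covered), 0.066 fully open (mouth clear). It opens towards the kit's own -x, runs with about 3 N of friction and stays where it is left.
- lid_grip (a point): Middle of the black grip tab on the slide lid, 18 mm above the deck; the tab is 12 mm thick along the kit's x, 40 mm along its y, its top is 29 mm above the deck. Moves with the lid: shut it is 24 mm to the -x side of the mouth's centre. Guides and lid plate rise up to 7 mm above the deck.
- chute: Open loading chute of dark polished steel, 50 (x) x 180 (y) mm, 0.24 kg, sides 32 mm high; origin at the centre of its underside, z up. Closed at its own -y end, open at its +y end (spout). The loose fittings lie in it; they start to slide at a tilt of 0.15 to 0.3 rad and run out freely by 0.6 rad.
- chute_bar (a point): Middle of the chute's black carrying bar: 16 mm wide (chute's x), 70 mm long (chute's y), 20 mm high, centre 75 mm above the chute's underside and 12 mm behind its centre (-y). Two thin bows carry it 36 mm either side of its middle; free space under and beside it, 25 mm or more above the chute's sides. Axes as the chute's.
- chute_spout (a point): Middle of the spout's lip: the +y end of the chute's floor, 90 mm from its centre, 4.5 mm above its underside. Axes as the chute's.
- fitting_1: Loose light-grey threaded pipe fitting with a hexagon in its middle, 19 x 35 x 17 mm, 50 g, lying in the chute; origin at the middle of the side it lies on, length along its y. Absent in some starts.
- fitting_2: Loose light-grey threaded pipe fitting with a hexagon in its middle, 19 x 35 x 17 mm, 50 g, lying in the chute; origin at the middle of the side it lies on, length along its y. Absent in some starts.
- fitting_3: Loose light-grey threaded pipe fitting with a hexagon in its middle, 19 x 35 x 17 mm, 50 g, lying in the chute; origin at the middle of the side it lies on, length along its y. Absent in some starts.
- fitting_4: Loose light-grey threaded pipe fitting with a hexagon in its middle, 19 x 35 x 17 mm, 50 g, lying in the chute; origin at the middle of the side it lies on, length along its y. Absent in some starts.
- fitting_5: Loose light-grey threaded pipe fitting with a hexagon in its middle, 19 x 35 x 17 mm, 50 g, lying in the chute; origin at the middle of the side it lies on, length along its y. Absent in some starts.
- carton_a: Closed brown cardboard carton, 56 (x) x 76 (y) x 72 mm, standing, tape over its top, blank label on its -x face; origin at the centre of its underside, z up. All look the same: one holds a full pot and weighs some 0.25 to 0.4 kg, every other holds nothing or a used-up pot, under 0.1 kg. Four or five are there.
- carton_b: Closed brown cardboard carton, 56 (x) x 76 (y) x 72 mm, standing, tape over its top, blank label on its -x face; origin at the centre of its underside, z up. All look the same: one holds a full pot and weighs some 0.25 to 0.4 kg, every other holds nothing or a used-up pot, under 0.1 kg. Four or five are there.
- carton_c: Closed brown cardboard carton, 56 (x) x 76 (y) x 72 mm, standing, tape over its top, blank label on its -x face; origin at the centre of its underside, z up. All look the same: one holds a full pot and weighs some 0.25 to 0.4 kg, every other holds nothing or a used-up pot, under 0.1 kg. Four or five are there.
- carton_d: Closed brown cardboard carton, 56 (x) x 76 (y) x 72 mm, standing, tape over its top, blank label on its -x face; origin at the centre of its underside, z up. All look the same: one holds a full pot and weighs some 0.25 to 0.4 kg, every other holds nothing or a used-up pot, under 0.1 kg. Four or five are there.
- carton_e: Closed brown cardboard carton, 56 (x) x 76 (y) x 72 mm, standing, tape over its top, blank label on its -x face; origin at the centre of its underside, z up. All look the same: one holds a full pot and weighs some 0.25 to 0.4 kg, every other holds nothing or a used-up pot, under 0.1 kg. Four or five are there.
- marker: Blue and white marker pen, 135 mm long, lying on the wooden board behind; origin at the middle of its underside. Bystander.
- wrench: Adjustable wrench, 230 mm long, lying on the bench at the far right; origin at the middle of its underside. Bystander.
Mind the look-alikes: they are no part of the job. What is shaped like the carton_a but pink is not meant.

How it is judged:
By the outcome, as a careful person would: the job done as asked, in the order asked, and still so for the second after the job is handed in, with the robot touching nothing.
Of fitting_1, fitting_2, fitting_3, fitting_4, fitting_5 only 3 to 5 are there at a start; the rules pass over those that are not, and their reading is None.
Of carton_d, carton_e only 1 to 2 are there at a start; the rules pass over those that are not, and their reading is None.
At some moment in a run one of carton_a, carton_b, carton_c, carton_d, carton_e may be knocked a few centimetres aside while the robot is not near it.
Once in a run the grip may slacken for a moment while it holds something.
It also fails if it takes over 208 s, if anything falls off the work surface, if the arm or the gripper's body presses on something with over 40 N, if the wrist force passes 120 N, or if a joint passes its speed limit or range.

## Working session

There is one attempt and no reset: what is moved stays moved. The work goes in short steps, Python scripts to look and compute and a tool call to move; the robot and the scene stay as the last step left them, time stands still between calls to the robot, and variables do not carry over. Pictures are saved under pics/ and viewed, at most 14 in all, crops included, and the job is handed in when it is done.

Besides the shell and the picture viewer there is one more tool, called after "Request:" by a JSON object that holds its "api" and its "payload", one argument or row to a line. servo_tool: Moves the arm, as the interface text tells. Its arguments: {"type":"object","properties":{"series":{"type":"string"}},"required":["series"]}

```bash
mkdir -p pics; ls
cat > h.py <<'E'
import numpy as np, cv2
from bench import ctrl
from scipy.spatial.transform import Rotation as R
def Rq(q): return R.from_quat([q[1],q[2],q[3],q[0]])
def cam(n):
    o=ctrl.get_obs(); c=ctrl.camera(n)
    if n=='wrist':
        T=np.eye(4);T[:3,:3]=Rq(o['eef_rot']).as_matrix();T[:3,3]=o['eef_pos'];c['E']=T@c['T_tool_cam']
    else: c['E']=np.array(c['extrinsics'])
    c['f']=192/np.tan(np.radians(c['fovy'])/2); return c
def cloud(c):
    z=c['z_map'];v,u=np.mgrid[:z.shape[0],:z.shape[1]]
    P=np.stack([(u-c['cx'])/c['f']*z,(v-c['cy'])/c['f']*z,z],-1)
    W=P@c['E'][:3,:3].T+c['E'][:3,3];W[z==0]=np.nan;return W
def ray(c,u,v,h):
    d=c['E'][:3,:3]@np.array([(u-c['cx'])/c['f'],(v-c['cy'])/c['f'],1]);o=c['E'][:3,3]
    return o+d*(h-o[2])/d[2]
def save(c,n,crop=None,k=1):
    im=c['img'][:,:,::-1]
    if crop: im=im[crop[1]:crop[3],crop[0]:crop[2]]
    cv2.imwrite('pics/'+n,cv2.resize(np.ascontiguousarray(im),None,fx=k,fy=k,interpolation=cv2.INTER_CUBIC))
E
python3 - <<'E'
from h import *
o=ctrl.get_obs();print(o)
for n in('scene','side'):
    c=cam(n);save(c,n+'0.png',k=1.5);print(n,c['E'].round(3),c['f'],c['cx'],c['cy'],(c['z_map']==0).mean());np.save(n+'0.npy',cloud(c));cv2.imwrite(n+'0raw.png',c['img'][:,:,::-1])
E
```

```text
pics
{'time_s': 0.0, 'q': array([ 9.86691229e-01,  1.81587235e-01,  1.60800482e+00, -6.72607251e-06,
        1.35378992e+00, -2.06281068e-01]), 'dq': array([ 1.12302533e-03,  4.65163030e-05, -8.34828658e-05,  4.22044353e-04,
        2.47594280e-03,  1.22384958e-03]), 'joint_efforts': array([-3.16303940e-04, -4.44860387e+01, -3.51343524e+01, -4.52304466e-04,
        9.01541964e-03, -3.90405148e-05]), 'eef_pos': array([0.21180595, 0.5340216 , 0.25535968]), 'eef_rot': array([-3.41401347e-04,  1.87789588e-01,  9.82208873e-01, -8.26965350e-04]), 'wrist_force': array([0.24207938, 0.09439663, 0.25136502]), 'torque': array([-0.01249104, -0.00058995,  0.05408183]), 'grasp_force': 0.0, 'opening': 0.9973299055719762}
scene [[ 0.744  0.549 -0.381  1.141]
 [ 0.668 -0.619  0.412 -0.742]
 [-0.01  -0.561 -0.828  1.308]
 [ 0.     0.     0.     1.   ]] 410.0591119204108 260.72303358477353 190.02690618759127 0.0743560791015625
side [[-0.996 -0.056  0.066  0.411]
 [-0.085  0.498 -0.863  1.6  ]
 [ 0.015 -0.865 -0.501  1.058]
 [ 0.     0.     0.     1.   ]] 480.7679152905569 262.788151477183 191.51804142890794 0.004114786783854167
```

View pics/scene0.png

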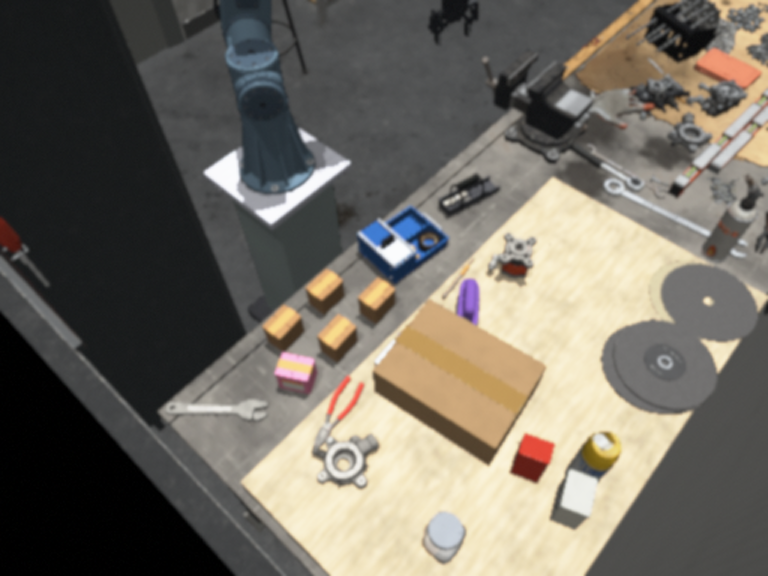

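View pics/side0.png

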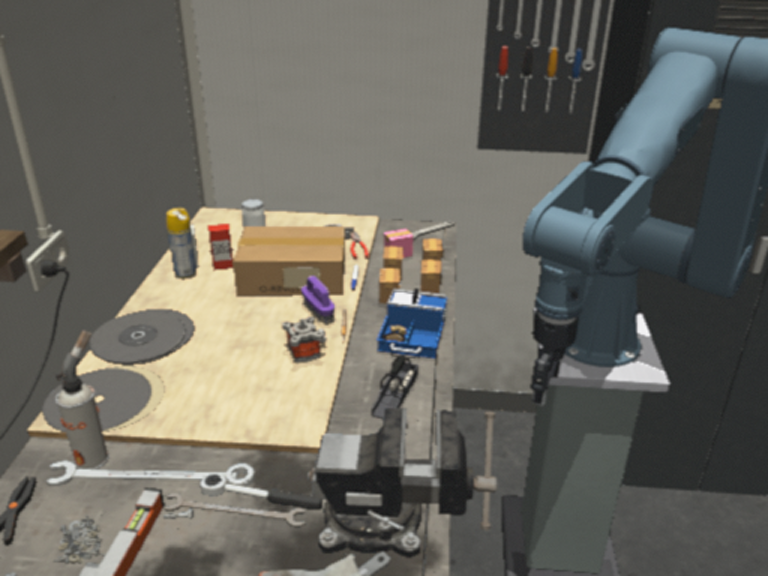

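The scene picture (×1.5) shows the kit at (402,242), the chute at (468,193), four brown cartons at (283,327), (325,290), (377,298) and (337,336), and a pink look-alike at (295,372). The large brown box is not a carton of this size. Next I'll locate them.

Run:
```python
from h import *
im=cv2.imread('scene0raw.png');W=np.load('scene0.npy');hsv=cv2.cvtColor(im,cv2.COLOR_BGR2HSV)
def rect(m,name):
    p=W[m];p=p[~np.isnan(p[:,0])]
    r=cv2.minAreaRect((p[:,:2]*1000).astype(np.float32));print(name,len(p),'c',np.round(r[0],0),'size',np.round(r[1],0),'ang',round(r[2],1),'z',np.percentile(p[:,2],[2,50,98]).round(3),'mean',p.mean(0).round(3))
# cartons: top faces by height 0.06..0.085
z=W[...,2]
for n,(u,v) in dict(c1=(283,327),c2=(325,290),c3=(377,298),c4=(337,336),pink=(295,372)).items():
    u,v=int(u/1.5),int(v/1.5);m=np.zeros(z.shape,bool);m[v-24:v+24,u-24:u+24]=1
    m&=(z>0.066)&(z<0.08)
    k,l=cv2.connectedComponents(m.astype(np.uint8));i=np.bincount(l[l>0]).argmax();rect(l==i,n)
m=np.zeros(z.shape,bool);m[125:195,225:310]=1
blue=(hsv[...,0]>100)&(hsv[...,0]<130)&(hsv[...,1]>120)&m
rect(blue&(z>0.0)&(z<.09),'kit')
rect(blue&(z>0.06)&(z<.075),'deck')
m=np.zeros(z.shape,bool);m[110:150,285:345]=1
mm=m&(z>0.012)&(z<.1);k,l=cv2.connectedComponents(mm.astype(np.uint8));rect(l==np.bincount(l[l>0]).argmax(),'chute')
rect(m&(z>0.055)&(z<.1),'bar')
print(np.nanmedian(z[40*0+280:290,150:170]))
# plan-view rendering of both
S=cv2.imread('side0raw.png');V=np.load('side0.npy')
out=np.zeros((600,800,3),np.uint8)
for I,P in((im,W),(S,V)):
    pass
o=ctrl.get_obs()
save(dict(img=im[:,:,::-1]),'crop1.png',(220,100,350,200),6)
```

```text
c1 302 c [ 447. -373.] size [59. 78.] ang 7.0 z [0.067 0.072 0.077] mean [ 0.448 -0.374  0.071]
c2 277 c [ 447. -234.] size [59. 78.] ang 3.0 z [0.067 0.072 0.076] mean [ 0.447 -0.235  0.072]
c3 280 c [ 560. -169.] size [59. 80.] ang 3.0 z [0.067 0.072 0.077] mean [ 0.561 -0.17   0.072]
c4 319 c [ 564. -307.] size [60. 78.] ang 1.5 z [0.067 0.071 0.077] mean [ 0.564 -0.308  0.072]
pink 355 c [ 556. -434.] size [76. 58.] ang 27.9 z [0.067 0.072 0.077] mean [ 0.557 -0.435  0.072]
kit 936 c [481.  16.] size [193. 156.] ang 82.3 z [0.001 0.029 0.073] mean [0.48  0.017 0.032]
deck 168 c [475. -45.] size [ 69. 152.] ang 80.4 z [0.062 0.069 0.074] mean [ 0.44  -0.033  0.069]
chute 389 c [506. 273.] size [184.  58.] ang 73.9 z [0.013 0.027 0.087] mean [0.503 0.253 0.038]
bar 104 c [503. 261.] size [78. 46.] ang 74.6 z [0.056 0.079 0.088] mean [0.505 0.258 0.077]
-0.0013768614188502948
```

View pics/crop1.png

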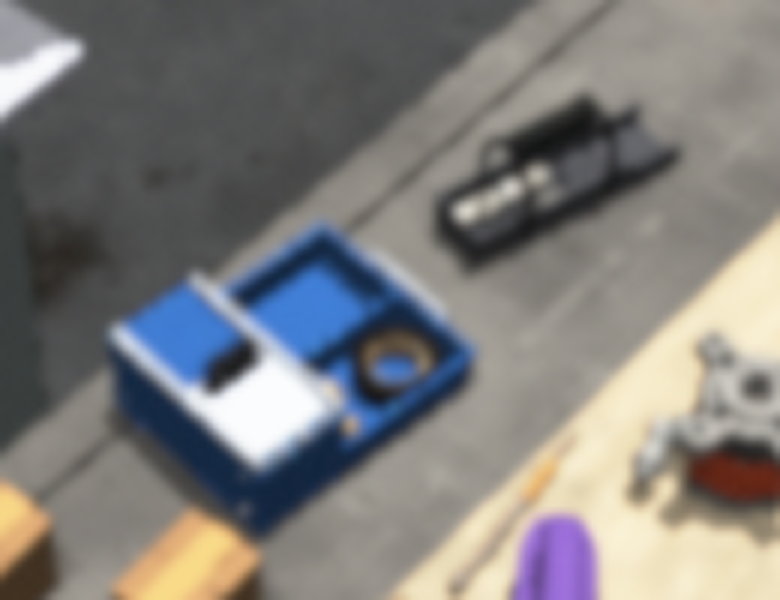

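The crop shows the lid shut, with its tab on the front (-x) side. The fittings lie at the chute's kit-side end and the spout points away from the kit. I'll move above the kit for a closer look.

```bash
cat >> h.py <<'E'
def go(p,psi,tilt=0,o=None):
    """TCP target p, tool y heading psi deg, tilt: deg about tool y. prints shift/rotvec in tool frame"""
    o=o or ctrl.get_obs();R0=Rq(o['eef_rot']);a=np.radians(psi);y=np.array([np.cos(a),np.sin(a),0]);z=np.array([0,0,-1.]);x=np.cross(y,z)
    Rt=R.from_matrix(np.stack([x,y,z],1))*R.from_rotvec([0,np.radians(tilt),0])
    print('shift',(R0.inv().apply(np.array(p)-o['eef_pos'])).round(4),'turn',(R0.inv()*Rt).as_rotvec(degrees=True).round(2))
E
python3 - <<'E'
from h import *
W=np.load('scene0.npy');im=cv2.imread('scene0raw.png');g=im.max(2)
m=np.zeros(g.shape,bool);m[140:180,240:280]=1;m&=(W[...,2]>.082)&(W[...,2]<.11)
print('tab',W[m].mean(0),m.sum(),cv2.minAreaRect((W[m][:,:2]*1000).astype(np.float32)))
go([.46,-.02,.36],-9)
E
```

```text
tab [ 0.48240076 -0.04305313  0.09384047] 45 ((480.85394287109375, -42.08043670654297), (38.5455436706543, 15.215859413146973), 86.11066436767578)
shift [-0.435  -0.4236 -0.104 ] turn [-9.000e-02  5.000e-02  7.736e+01]
```

Request:
{"api": "servo_tool", "payload": {
  "series": "-1 -0.435 -0.424 -0.104 0 0 77;-1 -0.435 -0.424 -0.104 0 0 77;-1 -0.435 -0.424 -0.104 0 0 77;-1 -0.435 -0.424 -0.104 0 0 77;-1 -0.435 -0.424 -0.104 0 0 77;-1 -0.435 -0.424 -0.104 0 0 77;-1 -0.435 -0.424 -0.104 0 0 77;-1 -0.435 -0.424 -0.104 0 0 77;-1 -0.435 -0.424 -0.104 0 0 77;-1 -0.435 -0.424 -0.104 0 0 77;-1 -0.435 -0.424 -0.104 0 0 77;-1 -0.435 -0.424 -0.104 0 0 77"
}}

```text
time_s: 1.1
eef_pos: [0.4133, 0.0826, 0.3409]
eef_rot: [0.0, 0.76, 0.65, 0.0]
wrist_force: [1.1, 0.4, -0.5]
opening: 0.999
grasp_force: 0.0
```

Run:
```python
from h import *
go([.46,-.02,.36],-9)
```

```text
shift [-0.0941  0.0621 -0.0191] turn [ 0.01 -0.01  0.06]
```

Request:
{"api": "servo_tool", "payload": {
  "series": "-1 -0.094 0.062 -0.019 0 0 0;-1 -0.094 0.062 -0.019 0 0 0;-1 -0.094 0.062 -0.019 0 0 0;-1 -0.094 0.062 -0.019 0 0 0;-1 -0.094 0.062 -0.019 0 0 0;-1 -0.094 0.062 -0.019 0 0 0"
}}

```text
time_s: 1.6
eef_pos: [0.4599, -0.0173, 0.359]
eef_rot: [-0.001, 0.759, 0.652, -0.0]
wrist_force: [0.2, -0.3, 0.0]
opening: 1.0
grasp_force: 0.0
```

Run:
```python
from h import *
c=cam('wrist');print(ctrl.get_obs()['eef_pos'],c['T_tool_cam'].round(3),c['f'],c['cx'],c['cy']);save(c,'w1.png',k=1.5)
W=cloud(c);np.save('w1.npy',W);cv2.imwrite('w1raw.png',c['img'][:,:,::-1])
m=(W[...,2]>.085)&(W[...,2]<.106)&(abs(W[...,0]-.48)<.06)&(abs(W[...,1]+.045)<.05)
print('tab',np.nanmean(W[m],0),m.sum(),cv2.minAreaRect((W[m][:,:2]*1000).astype(np.float32)))
hsv=cv2.cvtColor(c['img'],cv2.COLOR_RGB2HSV)
m=(hsv[...,0]>100)&(hsv[...,0]<130)&(hsv[...,1]>120)
for a,b in((.066,.08),(.03,.04),(.03,.08)):
    mm=m&(W[...,2]>a)&(W[...,2]<b);print(a,mm.sum(),cv2.minAreaRect((W[mm][:,:2]*1000).astype(np.float32)))
```

```text
[ 0.45979997 -0.01677443  0.35911214] [[-0.001 -0.946 -0.325  0.084]
 [ 1.    -0.001  0.    -0.001]
 [-0.001 -0.325  0.946 -0.117]
 [ 0.     0.     0.     1.   ]] 297.2582148676605 254.8153094596043 192.71460011847878
tab [ 0.47810495 -0.03788528  0.09723997] 296 ((478.12060546875, -38.94804763793945), (39.440895080566406, 12.184282302856445), 81.84906005859375)
0.066 1860 ((470.413330078125, -35.54556655883789), (68.36817932128906, 141.3170166015625), 83.26610565185547)
0.03 1346 ((563.8551025390625, -10.786544799804688), (174.8982391357422, 393.7015380859375), 50.60067367553711)
0.03 3489 ((552.3099975585938, -17.415603637695312), (221.9090576171875, 368.9659118652344), 61.58053207397461)
```

View pics/w1.png

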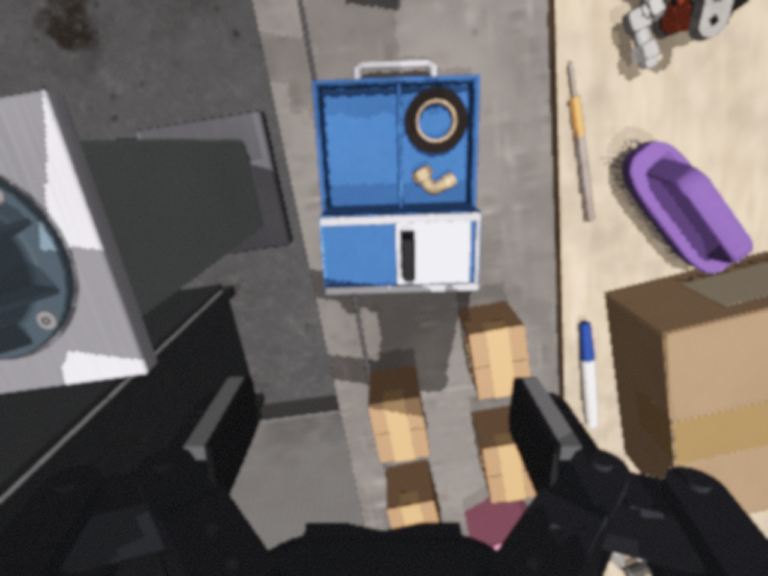

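The wrist view shows the kit square on: tab at (407,256), empty compartment at (360,135), marker at (587,370). The cartons are on the right, clear of the kit. I'll grasp the tab.

Run:
```python
from h import *
go([.479,-.040,.15],-7.5);go([.479,-.040,.104],-7.5)
```

```text
shift [-0.0202  0.0227  0.2091] turn [-0.07 -0.03 -1.1 ]
shift [-0.0202  0.0228  0.2551] turn [-0.07 -0.03 -1.1 ]
```

Request:
{"api": "servo_tool", "payload": {
  "series": "-0.3 -0.02 0.023 0.04 0 0 -1.1;-0.3 -0.02 0.023 0.08 0 0 -1.1;-0.3 -0.02 0.023 0.12 0 0 -1.1;-0.3 -0.02 0.023 0.16 0 0 -1.1;-0.3 -0.02 0.023 0.2 0 0 -1.1;-0.3 -0.02 0.023 0.22 0 0 -1.1;-0.3 -0.02 0.023 0.235 0 0 -1.1;-0.3 -0.02 0.023 0.245 0 0 -1.1;-0.3 -0.02 0.023 0.255 0 0 -1.1;-0.3 -0.02 0.023 0.255 0 0 -1.1"
}}

```text
time_s: 2.48
eef_pos: [0.4792, -0.0398, 0.1034]
eef_rot: [-0.001, 0.752, 0.66, -0.001]
wrist_force: [-0.6, 0.1, 0.5]
opening: 0.648
grasp_force: 0.0
```

Request:
{"api": "servo_tool", "payload": {
  "series": "1 0 0 0 0 0 0;1 0 0 0 0 0 0;1 0 0 0 0 0 0;1 0 0 0 0 0 0;1 0 0 0 0 0 0;1 0 0 0 0 0 0;1 0 0 0 0 0 0;1 0 0 0 0 0 0"
}}

```text
time_s: 3.15
eef_pos: [0.4808, -0.0411, 0.1059]
eef_rot: [0.001, 0.752, 0.659, 0.0]
wrist_force: [-1.7, 0.7, 6.6]
opening: 0.124
grasp_force: 60.1
```

Request:
{"api": "servo_tool", "payload": {
  "series": "1 0 -0.008 -0.001 0 0 0;1 0 -0.018 -0.001 0 0 0;1 0 -0.03 -0.001 0 0 0;1 0 -0.042 -0.001 0 0 0;1 0 -0.054 -0.001 0 0 0;1 0 -0.064 -0.001 0 0 0;1 0 -0.069 -0.001 0 0 0;1 0 -0.069 -0.001 0 0 0;1 0 -0.069 -0.001 0 0 0"
}}

```text
time_s: 3.9
eef_pos: [0.4167, -0.0335, 0.1063]
eef_rot: [0.006, 0.753, 0.658, 0.005]
wrist_force: [30.4, -4.6, -33.5]
opening: 0.121
grasp_force: 60.4
```

Request:
{"api": "servo_tool", "payload": {
  "series": "1 0 0.003 0.0 0 0 0;1 0 0.003 0 0 0 0;-0.3 0 0.003 0 0 0 0;-0.3 0 0.003 0 0 0 0;-0.3 0 0.003 0 0 0 0;-0.3 0 0.003 0 0 0 0;-0.3 0 0.003 -0.03 0 0 0;-0.3 0 0.003 -0.07 0 0 0;-0.3 0 0.003 -0.11 0 0 0;-0.3 0 0.003 -0.15 0 0 0;-0.3 0 0.003 -0.15 0 0 0"
}}

```text
time_s: 4.82
eef_pos: [0.4182, -0.0335, 0.2638]
eef_rot: [0.006, 0.752, 0.659, 0.003]
wrist_force: [0.6, -0.5, -0.9]
opening: 0.649
grasp_force: 0.0
```

Run:
```python
from h import *
c=cam('wrist');save(c,'w2.png',(150,20,400,250),2.4);print(ctrl.get_obs()['eef_pos'])
W=cloud(c)
m=(W[...,2]>.085)&(W[...,2]<.106)&(abs(W[...,0]-.43)<.06)&(abs(W[...,1]+.035)<.05)
print('tab',np.nanmean(W[m],0),m.sum(),cv2.minAreaRect((W[m][:,:2]*1000).astype(np.float32)))
go([.48,.22,.28],-16)
```

```text
[ 0.4169747  -0.03304674  0.26024511]
tab [ 0.41689436 -0.02998758  0.09745199] 492 ((416.3583679199219, -31.810546875), (39.70607376098633, 12.060418128967285), 82.32611083984375)
shift [ 0.2591  0.0295 -0.02  ] turn [0.54 0.08 8.46]
```

View pics/w2.png

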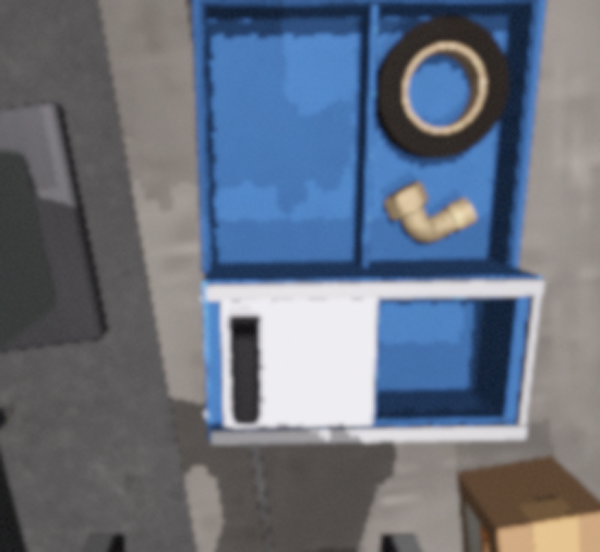

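The view shows the lid at the front, tab at (245,370), and the mouth clear from column 377 to 525. I'll check numerically that it is fully open.

Run:
```python
from h import *
c=cam('wrist');im=c['img'];v=20+int(360/2.4)
print(''.join('W' if p.min()>140 else('b' if p[2]>p[0]*1.5 else '.') for p in im[v,230:380]))
s=im[v].astype(int)[:,0]
e=[u for u in range(231,380) if abs(s[u+1]-s[u-1])>50];print(e)
for u in e:
  print(u,ray(c,u,v,.070).round(4),ray(c,u,v,.0745).round(4))
```

```text
.......bbbbbbbWWWW............WWWWWWWWWWWWWWWWWWWWWWWWWWWWWWWWWWWWWWWWWWWWWWWWW.bbbbbbbbbbbbbbbbbbbbbbbbbbbbbbbbbbbbbbbbbbbbbbbbbbbbbbbbbbbbbbWWWWW...
[243, 244, 247, 248, 249, 259, 260, 261, 308, 309, 310, 371, 372, 373]
243 [ 0.4062 -0.0284  0.07  ] [ 0.4065 -0.0272  0.0745]
244 [ 0.4072 -0.0285  0.07  ] [ 0.4075 -0.0273  0.0745]
247 [ 0.4104 -0.0289  0.07  ] [ 0.4106 -0.0278  0.0745]
248 [ 0.4114 -0.0291  0.07  ] [ 0.4117 -0.0279  0.0745]
249 [ 0.4125 -0.0292  0.07  ] [ 0.4127 -0.0281  0.0745]
259 [ 0.4231 -0.0306  0.07  ] [ 0.4231 -0.0295  0.0745]
260 [ 0.4241 -0.0308  0.07  ] [ 0.4241 -0.0296  0.0745]
261 [ 0.4252 -0.0309  0.07  ] [ 0.4252 -0.0297  0.0745]
308 [ 0.4749 -0.0377  0.07  ] [ 0.4742 -0.0364  0.0745]
309 [ 0.4759 -0.0378  0.07  ] [ 0.4752 -0.0365  0.0745]
310 [ 0.477 -0.038  0.07 ] [ 0.4763 -0.0367  0.0745]
371 [ 0.5418 -0.0468  0.07  ] [ 0.5401 -0.0453  0.0745]
372 [ 0.5429 -0.0469  0.07  ] [ 0.5411 -0.0455  0.0745]
373 [ 0.5439 -0.0471  0.07  ] [ 0.5422 -0.0456  0.0745]
```

Request:
{"api": "servo_tool", "payload": {
  "series": "-0.3 0.002 0 0.04 0 0 0;-0.3 0.002 0 0.08 0 0 0;-0.3 0.002 0 0.11 0 0 0;-0.3 0.002 0 0.13 0 0 0;-0.3 0.002 0 0.142 0 0 0;-0.3 0.002 0 0.152 0 0 0;-0.3 0.002 0 0.152 0 0 0;1 0.002 0 0.152 0 0 0;1 0.002 0 0.152 0 0 0;1 0.002 0 0.152 0 0 0;1 0.002 0 0.152 0 0 0;1 0.002 0 0.152 0 0 0"
}}

```text
time_s: 5.92
eef_pos: [0.4175, -0.0308, 0.1048]
eef_rot: [0.003, 0.752, 0.659, 0.002]
wrist_force: [10.1, 0.7, -7.0]
opening: 0.124
grasp_force: 61.4
```

Request:
{"api": "servo_tool", "payload": {
  "series": "1 0 0 0 0 0 0;1 0 0 0 0 0 0;1 0 -0.001 0 0 0 0;1 0 -0.002 0 0 0 0;1 0 -0.003 0 0 0 0;1 0 -0.004 0 0 0 0;1 0 -0.004 0 0 0 0"
}}

```text
time_s: 6.5
eef_pos: [0.4171, -0.0308, 0.105]
eef_rot: [0.006, 0.752, 0.659, 0.005]
wrist_force: [28.8, 0.9, -28.2]
opening: 0.121
grasp_force: 59.2
```

The lid does not yield to nearly 30 N, so it is at its stop and fully open. I'll release it and go look at the chute.

Request:
{"api": "servo_tool", "payload": {
  "series": "1 0 0.004 0 0 0 0;-0.3 0 0.004 0 0 0 0;-0.3 0 0.004 0 0 0 0;-0.3 0 0.004 0 0 0 0;-0.3 0 0.004 -0.03 0 0 0;-0.3 0 0.004 -0.07 0 0 0;-0.3 0 0.004 -0.11 0 0 0;-0.3 0 0.004 -0.15 0 0 0;-0.3 0 0.004 -0.19 0 0 0;-0.3 0 0.004 -0.19 0 0 0"
}}

```text
time_s: 7.33
eef_pos: [0.4181, -0.0314, 0.3022]
eef_rot: [0.006, 0.752, 0.659, 0.003]
wrist_force: [1.3, 0.4, 0.5]
opening: 0.648
grasp_force: 0.0
```

Run:
```python
from h import *
go([.48,.17,.32],-16)
```

```text
shift [ 0.2078  0.0351 -0.018 ] turn [0.8  0.13 8.46]
```

Request:
{"api": "servo_tool", "payload": {
  "series": "-0.3 0.04 0.035 -0.018 0.8 0.1 8.5;-0.3 0.08 0.035 -0.018 0.8 0.1 8.5;-0.3 0.12 0.035 -0.018 0.8 0.1 8.5;-0.3 0.16 0.035 -0.018 0.8 0.1 8.5;-0.3 0.2 0.035 -0.018 0.8 0.1 8.5;-0.3 0.208 0.035 -0.018 0.8 0.1 8.5;-0.3 0.208 0.035 -0.018 0.8 0.1 8.5;-0.3 0.208 0.035 -0.018 0.8 0.1 8.5;-0.3 0.208 0.035 -0.018 0.8 0.1 8.5"
}}

```text
time_s: 8.08
eef_pos: [0.4767, 0.1706, 0.3114]
eef_rot: [-0.006, 0.799, 0.601, -0.004]
wrist_force: [0.4, -0.7, 0.7]
opening: 0.648
grasp_force: 0.0
```

Run:
```python
from h import *
c=cam('wrist');save(c,'w3.png',(140,0,400,240),2.3);print(ctrl.get_obs()['eef_pos'])
W=cloud(c)
for a,b in((.012,.1),(.072,.1)):
  m=(W[...,2]>a)&(W[...,2]<b)&(abs(W[...,0]-.505)<.08)&(abs(W[...,1]-.27)<.125)
  k,l=cv2.connectedComponents(m.astype(np.uint8));m=l==np.bincount(l[l>0]).argmax()
  print(np.nanmean(W[m],0),m.sum(),cv2.minAreaRect((W[m][:,:2]*1000).astype(np.float32)))
```

```text
[0.47677595 0.17025944 0.31147203]
[0.4977255  0.25961368 0.05071592] 3110 ((501.18414306640625, 268.809814453125), (167.904296875, 57.47835159301758), 74.38001251220703)
[0.49973992 0.26451327 0.08228535] 1235 ((499.2540588378906, 263.2848815917969), (76.96686553955078, 33.35625457763672), 74.16249084472656)
```

View pics/w3.png

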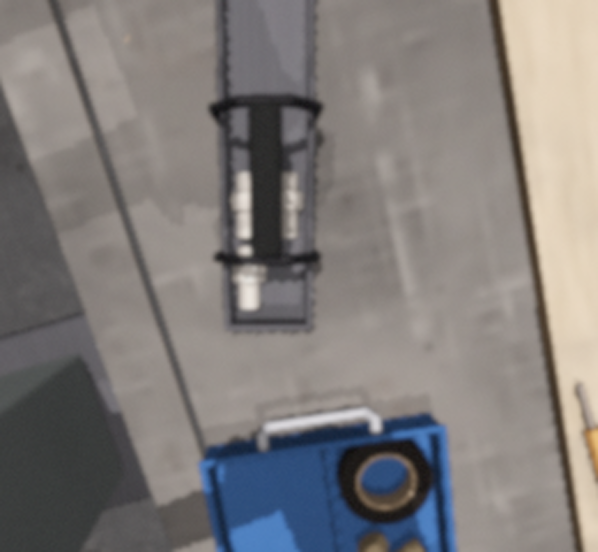

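The view shows the chute with its bar at (266,180), fittings beside and behind the bar, the closed end towards the kit, and the spout at the top.

Run:
```python
from h import *
go([.5,.262,.13],-15.8);go([.5,.262,.081],-15.8)
```

```text
shift [ 0.0946 -0.0006  0.1815] turn [-0.82 -0.01 -0.31]
shift [9.460e-02 1.000e-04 2.305e-01] turn [-0.82 -0.01 -0.31]
```

Request:
{"api": "servo_tool", "payload": {
  "series": "-0.3 0.04 0 0.03 -0.8 0 0;-0.3 0.08 0 0.06 -0.8 0 0;-0.3 0.095 0 0.1 -0.8 0 0;-0.3 0.095 0 0.14 -0.8 0 0;-0.3 0.095 0 0.18 -0.8 0 0;-0.3 0.095 0 0.2 -0.8 0 0;-0.3 0.095 0 0.215 -0.8 0 0;-0.3 0.095 0 0.225 -0.8 0 0;-0.3 0.095 0 0.23 -0.8 0 0;-0.3 0.095 0 0.23 -0.8 0 0"
}}

```text
time_s: 8.97
eef_pos: [0.5005, 0.2627, 0.0816]
eef_rot: [-0.0, 0.799, 0.601, 0.0]
wrist_force: [-0.4, -0.1, -0.4]
opening: 0.649
grasp_force: 0.0
```

Request:
{"api": "servo_tool", "payload": {
  "series": "1 0 0 0 0 0 0;1 0 0 0 0 0 0;1 0 0 0 0 0 0;1 0 0 0 0 0 0;1 0 0 0 0 0 0;1 0 0 0 0 0 0;1 0 0 0 0 0 0;1 0 0 0 0 0 0;1 0 0 0 0 0 0"
}}

```text
time_s: 9.72
eef_pos: [0.5009, 0.264, 0.0833]
eef_rot: [0.0, 0.799, 0.602, 0.001]
wrist_force: [-4.0, -2.2, 6.7]
opening: 0.173
grasp_force: 58.7
```

Request:
{"api": "servo_tool", "payload": {
  "series": "1 0 0 -0.005 0 0 0;1 0 0 -0.015 0 0 0;1 0 0 -0.025 0 0 0;1 0 0 -0.035 0 0 0;1 0 0 -0.045 0 0 0;1 0 0 -0.055 0 0 0;1 0 0 -0.06 0 0 0;1 0 0 -0.06 0 0 0;1 0 0 -0.06 0 0 0"
}}

```text
time_s: 10.47
eef_pos: [0.5003, 0.2637, 0.1422]
eef_rot: [-0.0, 0.799, 0.601, 0.001]
wrist_force: [0.2, 0.3, -3.6]
opening: 0.177
grasp_force: 58.8
```

The lift reads about 3.9 N, which fits three fittings. I'll carry the chute spout-up and pour from the right side, pivoting about the lip.

```bash
cat >> h.py <<'E'
M=np.array([.506,-.0436,.07]);KP=-7.7
def tcp_for_lip(lip,psi,tilt):
    a=np.radians(psi);y=np.array([np.cos(a),np.sin(a),0]);z=np.array([0,0,-1.]);x=np.cross(y,z)
    Rt=R.from_matrix(np.stack([x,y,z],1))*R.from_rotvec([0,np.radians(tilt),0])
    return lip-Rt.apply([.1015,0,.0785])
def lip(off,h): 
    a=np.radians(KP);return M+np.array([-np.sin(a),np.cos(a),0])*off+[0,0,h]
E
python3 - <<'E'
from h import *
p=tcp_for_lip(lip(-.012,.075),KP,8);print(p);o=ctrl.get_obs();print(o['eef_pos'])
go([o['eef_pos'][0],o['eef_pos'][1],.225],-15.8,8)
go(p,KP,8)
E
```

```text
[ 0.48946111 -0.16592429  0.20860997]
[0.50033255 0.26366214 0.14215724]
shift [ 0.0001  0.     -0.0828] turn [ 0.05  7.94 -0.25]
shift [-0.4158  0.1084 -0.0669] turn [ 0.62  7.92 -8.33]
```

Request:
{"api": "servo_tool", "payload": {
  "series": "1 0 0 -0.005 0 2 0;1 0 0 -0.015 0 4 0;1 0 0 -0.027 0 6 0;1 0 0 -0.04 0 8 0;1 0 0 -0.053 0 8 0;1 0 0 -0.065 0 8 0;1 0 0 -0.075 0 8 0;1 0 0 -0.08 0 8 0;1 0 0 -0.083 0 8 0;1 0 0 -0.083 0 8 0"
}}

```text
time_s: 11.3
eef_pos: [0.5003, 0.2638, 0.2251]
eef_rot: [-0.042, 0.797, 0.6, 0.056]
wrist_force: [-0.0, -0.5, -4.3]
opening: 0.175
grasp_force: 58.9
```

Run:
```python
from h import *
p=tcp_for_lip(lip(-.012,.075),KP,8);p[2]=.225;go(p,KP,8);print(ctrl.get_obs()['eef_pos'])
```

```text
shift [-0.4119  0.1082 -0.0581] turn [ 1.18 -0.05 -8.24]
[0.50027914 0.26377371 0.22509007]
```

Request:
{"api": "servo_tool", "payload": {
  "series": "1 -0.005 0.001 -0.001 0 0 0;1 -0.015 0.004 -0.002 0 0 0;1 -0.03 0.008 -0.004 0 0 0;1 -0.05 0.013 -0.007 0 0 0;1 -0.075 0.02 -0.011 0.2 0 -1;1 -0.103 0.027 -0.0145 0.3 0 -2;1 -0.131 0.034 -0.0185 0.4 0 -3;1 -0.16 0.042 -0.0225 0.6 0 -4;1 -0.189 0.05 -0.0266 0.7 0 -5;1 -0.218 0.057 -0.031 0.9 0 -6;1 -0.243 0.064 -0.034 1 0 -7;1 -0.262 0.069 -0.037 1.1 0 -8"
}}

```text
time_s: 12.3
eef_pos: [0.4926, -0.0126, 0.2241]
eef_rot: [-0.046, 0.753, 0.654, 0.053]
wrist_force: [0.7, 0.7, -4.1]
opening: 0.181
grasp_force: 58.8
```

Run:
```python
from h import *
p=tcp_for_lip(lip(-.012,.075),KP,8);p[2]=.225;go(p,KP,8);print(ctrl.get_obs()['eef_pos'])
```

```text
shift [-0.1506  0.0183 -0.0221] turn [ 0.03  0.   -0.31]
[ 0.49256279 -0.01264795  0.2240978 ]
```

Request:
{"api": "servo_tool", "payload": {
  "series": "1 -0.015 0.002 -0.002 0 0 0;1 -0.035 0.004 -0.005 0 0 0;1 -0.06 0.007 -0.009 0 0 0;1 -0.085 0.01 -0.012 0 0 0;1 -0.11 0.013 -0.016 0 0 0;1 -0.127 0.016 -0.019 0 0 0;1 -0.14 0.017 -0.021 0 0 0;1 -0.147 0.018 -0.022 0 0 0;1 -0.149 0.018 -0.022 0 0 0;1 -0.149 0.018 -0.022 0 0 0;1 -0.149 0.018 -0.022 0 0 0"
}}

```text
time_s: 13.22
eef_pos: [0.49, -0.1606, 0.2254]
eef_rot: [-0.046, 0.752, 0.655, 0.053]
wrist_force: [-0.3, -0.5, -3.6]
opening: 0.178
grasp_force: 58.8
```

Run:
```python
from h import *
o=ctrl.get_obs();print(o['eef_pos'],o['opening'],tcp_for_lip(lip(-.012,.075),KP,8))
c=cam('scene');save(c,'s2.png',(200,90,350,210),5)
R0=Rq(o['eef_rot'])
from io import StringIO
for t,h in((4,.06),(0,.05),(-4,.04),(-8,.03),(-12,.022),(-16,.016),(-20,.015),(-24,.015)):
    print(t,end=' ');go(tcp_for_lip(lip(-.012,h),KP,t),KP,t,o)
```

```text
[ 0.49002751 -0.16057733  0.22541049] 0.17843615250809636 [ 0.48946111 -0.16592429  0.20860997]
4 shift [-0.0041  0.0002  0.0238] turn [ 0.01 -4.08 -0.24]
0 shift [0.0007 0.0001 0.0273] turn [ 0.   -8.08 -0.24]
-4 shift [0.006  0.0001 0.0312] turn [-1.000e-02 -1.208e+01 -2.400e-01]
-8 shift [0.0116 0.0001 0.0355] turn [-1.000e-02 -1.608e+01 -2.400e-01]
-12 shift [0.0179 0.0001 0.0384] turn [-2.000e-02 -2.008e+01 -2.400e-01]
-16 shift [0.0248 0.     0.0399] turn [ -0.03 -24.08  -0.24]
-20 shift [0.0327 0.     0.0369] turn [ -0.04 -28.08  -0.24]
-24 shift [ 0.041  -0.      0.0335] turn [ -0.05 -32.08  -0.24]
```

View pics/s2.png

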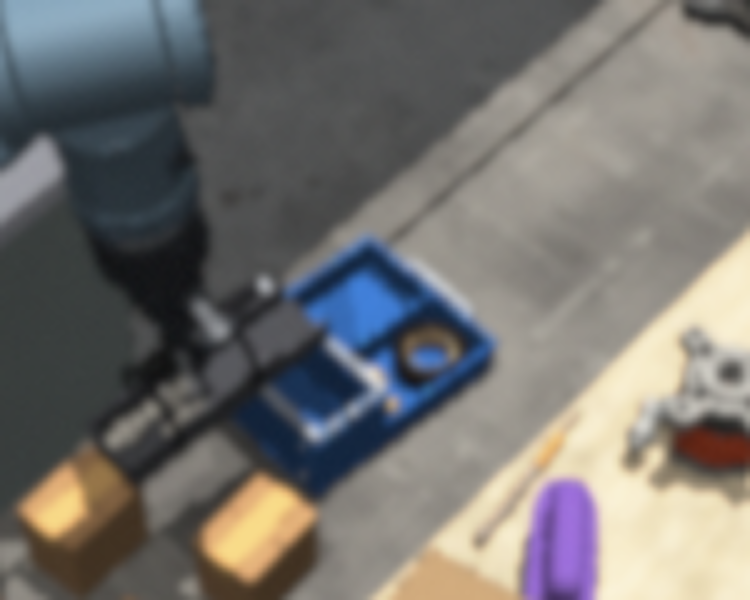

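The crop shows the chute held level with the spout at (325,335) beside the mouth at (320,390), fittings still at the back. I'll lower it and verify the lip position before pouring.

Request:
{"api": "servo_tool", "payload": {
  "series": "1 -0.002 0 0.01 0 -2 -0.2;1 -0.004 0 0.02 0 -4 -0.2;1 -0.002 0 0.025 0 -6 -0.2;1 0.001 0 0.027 0 -8 -0.2;1 0.003 0 0.029 0 -10 -0.2;1 0.006 0 0.031 0 -12 -0.2;1 0.006 0 0.031 0 -12 -0.2;1 0.006 0 0.031 0 -12 -0.2"
}}

```text
time_s: 13.93
eef_pos: [0.4918, -0.1498, 0.1958]
eef_rot: [0.022, 0.752, 0.658, -0.025]
wrist_force: [-0.3, 0.4, -3.7]
opening: 0.173
grasp_force: 58.9
```

Run:
```python
from h import *
o=ctrl.get_obs();print(o['eef_pos'],tcp_for_lip(lip(-.012,.04),KP,-4),lip(-.012,.04))
a=np.radians(KP);X=np.array([np.cos(a),np.sin(a)]);Y=np.array([-np.sin(a),np.cos(a)])
for n in('scene','side'):
  c=cam(n);W=cloud(c);d=W[...,:2]-M[:2];kx=d@X;ky=d@Y;g=c['img'].max(2)
  m=(W[...,2]>.1)&(W[...,2]<.16)&(abs(kx)<.04)&(ky>-.08)&(ky<.03)
  print(n,m.sum(),'x',np.percentile(kx[m],[2,98]).round(4),'y98',np.percentile(ky[m],[90,98,100]).round(4),'z',np.percentile(W[m][:,2],[2,50,98]).round(3))
  q=m&(ky>-.03);print(np.percentile(kx[q],[1,99]).round(4))
  if n=='side':save(c,'sd1.png',(240,150,340,240),6)
for t,h in((-8,.03),(-12,.022),(-16,.016),(-20,.015),(-24,.015),(-28,.015),(-32,.015)):
    print(t,end=' ');go(tcp_for_lip(lip(-.012,h),KP,t),KP,t,o)
```

```text
[ 0.49175226 -0.14977395  0.19577885] [ 0.49155939 -0.15040507  0.19538906] [ 0.50439217 -0.0554918   0.11      ]
scene 198 x [-0.0245  0.0283] y98 [-0.0162 -0.0121 -0.0098] z [0.107 0.114 0.143]
[-0.0253  0.0284]
side 167 x [-0.0241  0.0296] y98 [-0.0138 -0.0062 -0.0001] z [0.107 0.116 0.15 ]
[-0.0237  0.027 ]
-8 shift [ 0.0058 -0.0001  0.0035] turn [ 0.02 -4.12  0.07]
-12 shift [ 0.0125 -0.0001  0.0051] turn [ 0.02 -8.12  0.06]
-16 shift [ 0.0196 -0.0001  0.005 ] turn [  0.02 -12.12   0.06]
-20 shift [ 0.0267 -0.0001  0.0005] turn [  0.03 -16.12   0.06]
-24 shift [ 0.0341 -0.0001 -0.0045] turn [  0.03 -20.12   0.06]
-28 shift [ 0.0418 -0.0001 -0.009 ] turn [  0.03 -24.12   0.06]
-32 shift [ 0.0499 -0.     -0.013 ] turn [  0.03 -28.12   0.06]
```

View pics/sd1.png

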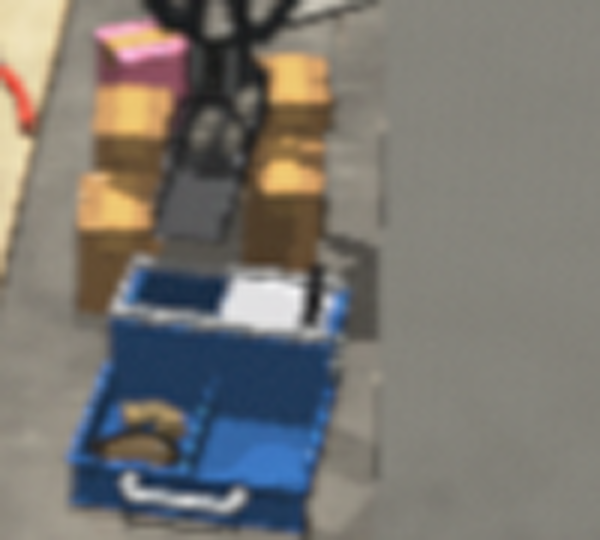

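Lip centred on the mouth to 2 mm and 12 mm short of its centre, as wanted. Pouring slowly.

Request:
{"api": "servo_tool", "payload": {
  "series": "1 0.003 0 0.002 0 -2 0;1 0.006 0 0.004 0 -4 0;1 0.009 0 0.0045 0 -6 0;1 0.0125 0 0.005 0 -8 0;1 0.016 0 0.005 0 -10 0;1 0.0195 0 0.005 0 -12 0;1 0.023 0 0.003 0 -14 0;1 0.0267 0 0.0005 0 -16 0;1 0.0267 0 0.0005 0 -16 0;1 0.0267 0 0.0005 0 -16 0;1 0.0267 0 0.0005 0 -16 0;1 0.0267 0 0.0005 0 -16 0"
}}

```text
time_s: 15.03
eef_pos: [0.4953, -0.1255, 0.1936]
eef_rot: [0.114, 0.742, 0.647, -0.13]
wrist_force: [0.3, -0.1, -3.7]
opening: 0.177
grasp_force: 58.9
```

Run:
```python
from h import *
o=ctrl.get_obs();print(o['eef_pos'],tcp_for_lip(lip(-.012,.015),KP,-20),o['wrist_force'],o['opening'])
for t,h in((-24,.015),(-28,.015),(-32,.015),(-36,.015),(-40,.015),(-44,.015)):
    print(t,end=' ');go(tcp_for_lip(lip(-.012,h),KP,t),KP,t,o)
```

```text
[ 0.49526764 -0.12550099  0.19355025] [ 0.49521006 -0.12340409  0.19348092] [ 0.28838555 -0.08976925 -3.70037462] 0.17653165104368157
-24 shift [ 0.0077 -0.0004 -0.0075] turn [-0.01 -4.09 -0.14]
-28 shift [ 0.0139 -0.0004 -0.014 ] turn [-0.02 -8.09 -0.14]
-32 shift [ 0.0205 -0.0004 -0.02  ] turn [ -0.02 -12.09  -0.14]
-36 shift [ 0.0276 -0.0004 -0.0255] turn [ -0.03 -16.09  -0.14]
-40 shift [ 0.035  -0.0004 -0.0306] turn [ -0.03 -20.09  -0.13]
-44 shift [ 0.0427 -0.0004 -0.0351] turn [ -0.04 -24.09  -0.13]
```

Request:
{"api": "servo_tool", "payload": {
  "series": "1 0.004 0 -0.004 0 -2 0;1 0.0077 0 -0.0075 0 -4 0;1 0.011 0 -0.011 0 -6 0;1 0.014 0 -0.014 0 -8 0;1 0.017 0 -0.017 0 -10 0;1 0.0205 0 -0.02 0 -12 0;1 0.024 0 -0.023 0 -14 0;1 0.0276 0 -0.0255 0 -16 0;1 0.0276 0 -0.0255 0 -16 0;1 0.0276 0 -0.0255 0 -16 0;1 0.0276 0 -0.0255 0 -16 0;1 0.0276 0 -0.0255 0 -16 0"
}}

```text
time_s: 16.03
eef_pos: [0.5001, -0.0912, 0.2083]
eef_rot: [0.203, 0.717, 0.625, -0.232]
wrist_force: [-0.6, -0.8, -3.6]
opening: 0.179
grasp_force: 59.1
```

Run:
```python
from h import *
o=ctrl.get_obs();print(o['eef_pos'],o['wrist_force'],o['opening'])
for t,h in((-40,.015),(-44,.015),(-48,.015)):
    print(t,end=' ');go(tcp_for_lip(lip(-.012,h),KP,t),KP,t,o)
c=cam('side');save(c,'sd2.png',(240,150,340,240),6)
```

```text
[ 0.50005999 -0.09117581  0.20827528] [-0.55064996 -0.76728179 -3.5569651 ] 0.17890171535754656
-40 shift [ 0.0058 -0.0005 -0.0068] turn [-0.03 -4.09 -0.14]
-44 shift [ 0.012  -0.0005 -0.0132] turn [-0.03 -8.09 -0.14]
-48 shift [ 0.0186 -0.0005 -0.0193] turn [ -0.04 -12.09  -0.13]
```

View pics/sd2.png

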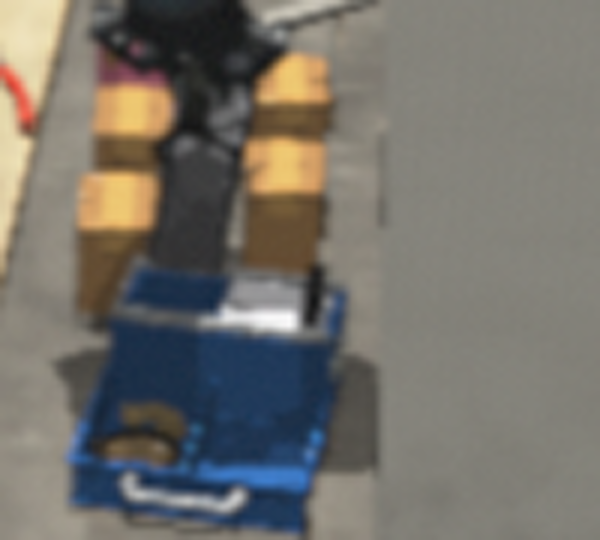

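Run:
```python
from h import *
a=np.radians(KP);X=np.array([np.cos(a),np.sin(a)]);Y=np.array([-np.sin(a),np.cos(a)])
for n in('scene','side'):
  c=cam(n);W=cloud(c);d=W[...,:2]-M[:2];kx=d@X;ky=d@Y
  m=(abs(kx-.002)<.016)&(ky>-.17)&(ky<.03)&(W[...,2]>.08)&(W[...,2]<.3)
  print(n,m.sum())
  for b in np.arange(-.17,.02,.01):
    q=m&(ky>=b)&(ky<b+.01)
    if q.sum()>3: print(round(b,3),q.sum(),np.percentile(W[q][:,2],[5,50,95]).round(3))
  if n=='scene': save(c,'s3.png',(200,90,310,190),6)
```

```text
scene 349
-0.16 27 [0.189 0.195 0.201]
-0.15 33 [0.2   0.208 0.215]
-0.09 23 [0.149 0.224 0.228]
-0.08 17 [0.208 0.224 0.229]
-0.07 26 [0.121 0.208 0.224]
-0.06 29 [0.208 0.217 0.224]
-0.05 30 [0.209 0.225 0.237]
-0.04 40 [0.194 0.245 0.261]
-0.03 65 [0.177 0.257 0.278]
-0.02 29 [0.266 0.28  0.286]
-0.01 26 [0.278 0.285 0.292]
side 296
-0.11 14 [0.144 0.152 0.162]
-0.1 9 [0.137 0.147 0.153]
-0.09 19 [0.128 0.137 0.148]
-0.08 18 [0.119 0.13  0.137]
-0.07 19 [0.115 0.127 0.132]
-0.06 29 [0.109 0.121 0.216]
-0.05 30 [0.105 0.119 0.214]
-0.04 56 [0.093 0.11  0.211]
-0.03 43 [0.087 0.104 0.219]
-0.02 33 [0.083 0.182 0.229]
-0.01 11 [0.089 0.234 0.244]
0.0 6 [0.243 0.248 0.253]
```

View pics/s3.png

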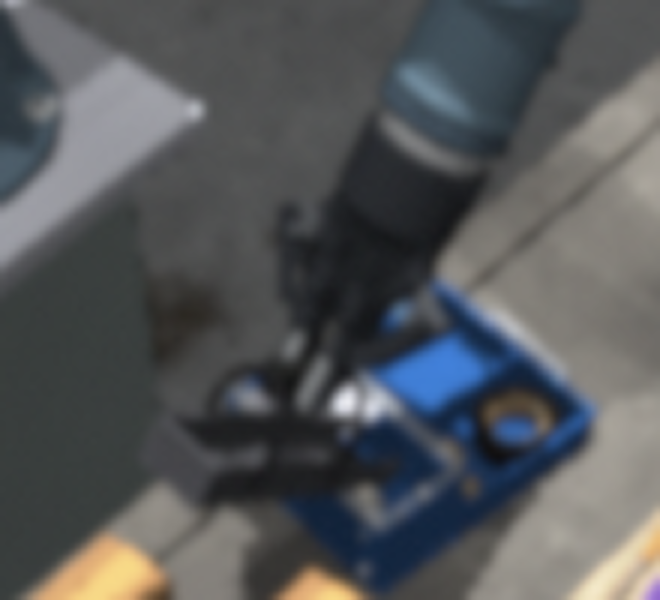

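Request:
{"api": "servo_tool", "payload": {
  "series": "1 0.003 0 -0.003 0 -2 0;1 0.006 0 -0.007 0 -4 0;1 0.009 0 -0.01 0 -6 0;1 0.012 0 -0.013 0 -8 0;1 0.015 0 -0.016 0 -10 0;1 0.0185 0 -0.019 0 -12 0;1 0.0185 0 -0.019 0 -12 0;1 0.0185 0 -0.019 0 -12 0;1 0.0185 0 -0.019 0 -12 0;1 0.0185 0 -0.019 0 -12 0;1 0.0185 0 -0.019 0 -12 0;1 0.0185 0 -0.019 0 -12 0"
}}

```text
time_s: 17.18
eef_pos: [0.5036, -0.0651, 0.2129]
eef_rot: [0.267, 0.689, 0.6, -0.306]
wrist_force: [0.3, 0.4, -2.5]
opening: 0.176
grasp_force: 59.2
```

Run:
```python
from h import *
o=ctrl.get_obs();print(o['eef_pos'],o['wrist_force'],o['torque'],o['opening'],Rq(o['eef_rot']).as_matrix().round(3))
c=cam('scene');im=c['img'][:,:,::-1]
s=cam('side');w=cam('wrist')
A=cv2.resize(im[130:200,215:300],(400,330),interpolation=2);B=cv2.resize(s['img'][150:215,240:320,::-1],(400,330),interpolation=2);C=cv2.resize(w['img'][:,:,::-1],(360,270))
out=np.zeros((600,800,3),np.uint8);out[:330,:400]=A;out[:330,400:]=B;out[330:,:360]=C
cv2.imwrite('pics/m1.png',out)
```

```text
[ 0.50357379 -0.06509829  0.2128881 ] [ 0.26561255  0.38243809 -2.46528551] [ 0.74084038 -0.12701857 -0.03007021] 0.17566248910010224 [[ 0.092  0.991 -0.1  ]
 [ 0.664 -0.136 -0.736]
 [-0.742  0.001 -0.67 ]]
```

View pics/m1.png

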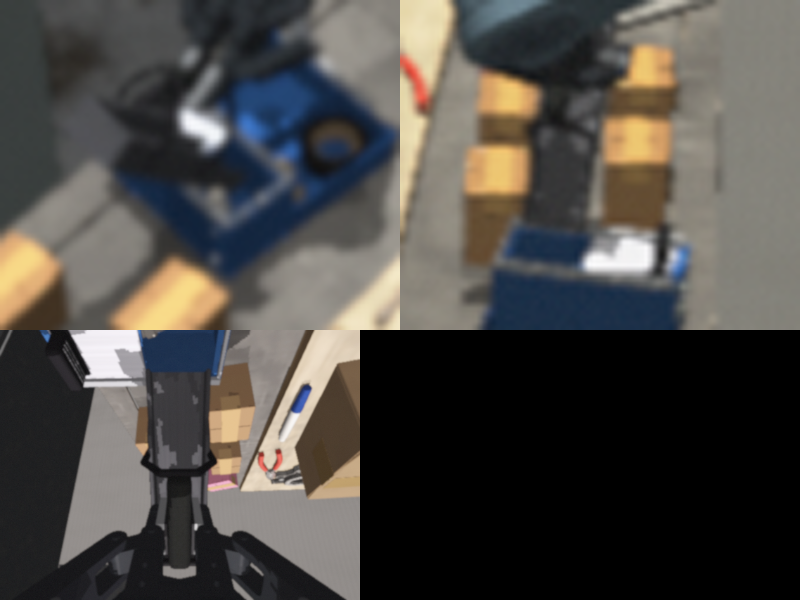

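The wrist force fell by 1.4 N, which is about 0.15 kg or three fittings, and the visible chute floor (180,410) is bare. I'll level out and look into the box.

Run:
```python
from h import *
for t,h in((-40,.04),(-30,.07),(-15,.08),(0,.085)): print(t,end=' ');go(tcp_for_lip(lip(-.012,h),KP,t),KP,t)
```

```text
-40 shift [-0.0288 -0.0003 -0.0019] turn [-0.03  7.95 -0.1 ]
-30 shift [-0.0605 -0.0003 -0.0017] turn [-0.02 17.95 -0.1 ]
-15 shift [-0.075  -0.0003  0.0243] turn [-1.000e-02  3.295e+01 -1.100e-01]
0 shift [-0.0771 -0.0002  0.0544] turn [ 1.000e-02  4.795e+01 -1.100e-01]
```

Request:
{"api": "servo_tool", "payload": {
  "series": "1 -0.014 0 -0.001 0 4 0;1 -0.029 0 -0.002 0 8 0;1 -0.045 0 -0.002 0 13 0;1 -0.06 0 -0.002 0 18 0;1 -0.065 0 0.007 0 23 0;1 -0.07 0 0.015 0 28 0;1 -0.075 0 0.024 0 33 0;1 -0.076 0 0.034 0 38 0;1 -0.077 0 0.044 0 43 0;1 -0.077 0 0.054 0 48 0;1 -0.077 0 0.054 0 48 0;1 -0.077 0 0.054 0 48 0"
}}

```text
time_s: 18.33
eef_pos: [0.4902, -0.157, 0.2332]
eef_rot: [-0.0, 0.754, 0.656, -0.001]
wrist_force: [0.7, 0.3, -2.9]
opening: 0.174
grasp_force: 59.1
```

Run:
```python
from h import *
o=ctrl.get_obs();print(o['eef_pos'],o['wrist_force'],o['opening'])
go([.5,.263,.235],-15.8)
```

```text
[ 0.4901892  -0.15696186  0.23318113] [ 0.69718868  0.29862053 -2.87902753] 0.17449990687865283
shift [ 0.4173 -0.0484 -0.002 ] turn [-0.07  0.04  7.84]
```

Request:
{"api": "servo_tool", "payload": {
  "series": "1 0.01 -0.001 0 0 0 1;1 0.03 -0.003 0 0 0 2;1 0.06 -0.007 0 0 0 3;1 0.095 -0.011 0 0 0 4;1 0.13 -0.015 0 0 0 5;1 0.165 -0.019 0 0 0 6;1 0.2 -0.023 0 0 0 7;1 0.235 -0.027 -0.002 0 0 7.8;1 0.27 -0.031 -0.002 0 0 7.8;1 0.305 -0.035 -0.002 0 0 7.8;1 0.34 -0.039 -0.002 0 0 7.8;1 0.365 -0.042 -0.002 0 0 7.8"
}}

```text
time_s: 19.33
eef_pos: [0.4977, 0.2158, 0.2363]
eef_rot: [0.001, 0.795, 0.606, 0.001]
wrist_force: [0.6, -0.4, -3.5]
opening: 0.176
grasp_force: 59.1
```

Request:
{"api": "servo_tool", "payload": {
  "series": "1 0.015 -0.003 0 0 0 0;1 0.03 -0.006 0 0 0 0;1 0.04 -0.008 0 0 0 0;1 0.05 -0.01 0 0 0 0;1 0.052 -0.01 0 0 0 0;1 0.052 -0.01 0 0 0 0;1 0.052 -0.01 0 0 0 0;1 0.052 -0.01 0 0 0 0"
}}

```text
time_s: 20.0
eef_pos: [0.5032, 0.2638, 0.2358]
eef_rot: [0.0, 0.797, 0.604, 0.0]
wrist_force: [-0.4, -0.6, -2.3]
opening: 0.172
grasp_force: 59.1
```

Run:
```python
from h import *
o=ctrl.get_obs();print(o['eef_pos'],o['wrist_force'],o['opening'])
go([.5,.263,.084],-15.8)
c=cam('scene');w=cam('wrist')
im=c['img'][:,:,::-1]
A=cv2.resize(im[100:190,230:350],(400,300),interpolation=2);C=cv2.resize(w['img'][:,:,::-1],(400,300))
cv2.imwrite('pics/m2.png',np.hstack([A,C]))
# chute orientation
for n,d in(('scene',c),('wrist',w)):
  W=cloud(d);m=(W[...,2]>.13)&(W[...,2]<.2)&(abs(W[...,0]-.5)<.09)&(abs(W[...,1]-.27)<.13)
  if m.sum()>50: print(n,m.sum(),cv2.minAreaRect((W[m][:,:2]*1000).astype(np.float32)))
```

```text
[0.50323936 0.26381375 0.23579688] [-0.3872527  -0.58383626 -2.27942187] 0.17249455450000958
shift [-0.0017 -0.003   0.1518] turn [ 0.03 -0.01  0.18]
scene 560 ((508.162841796875, 274.8141784667969), (187.53712463378906, 60.673057556152344), 74.34080505371094)
wrist 13937 ((505.4137878417969, 276.05474853515625), (179.3333282470703, 56.91358184814453), 74.4065170288086)
```

View pics/m2.png

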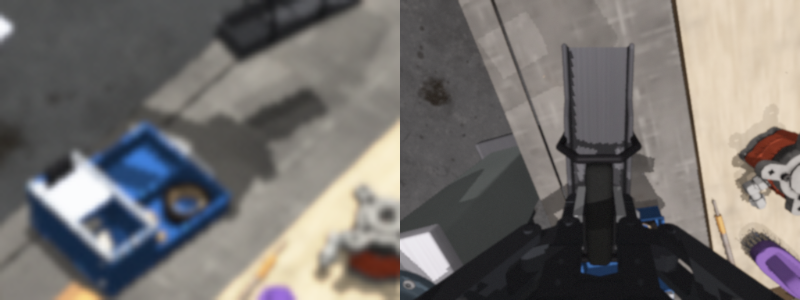

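The chute is empty and level, and pale fittings show in the mouth at (100,228). I'll set the chute down.

Request:
{"api": "servo_tool", "payload": {
  "series": "1 -0.002 -0.003 0.02 0 0 0;1 -0.002 -0.003 0.05 0 0 0;1 -0.002 -0.003 0.08 0 0 0;1 -0.002 -0.003 0.11 0 0 0;1 -0.002 -0.003 0.13 0 0 0;1 -0.002 -0.003 0.14 0 0 0;1 -0.002 -0.003 0.146 0 0 0;1 -0.002 -0.003 0.149 0 0 0;1 -0.002 -0.003 0.151 0 0 0;1 -0.002 -0.003 0.152 0 0 0;1 -0.002 -0.003 0.152 0 0 0"
}}

```text
time_s: 21.02
eef_pos: [0.5007, 0.2638, 0.085]
eef_rot: [0.0, 0.796, 0.605, 0.001]
wrist_force: [-0.3, 0.1, -3.6]
opening: 0.176
grasp_force: 59.0
```

Request:
{"api": "servo_tool", "payload": {
  "series": "1 0 0 0.001 0 0 0;1 0 0 0.002 0 0 0;1 0 0 0.002 0 0 0;1 0 0 0.002 0 0 0"
}}

```text
time_s: 21.35
eef_pos: [0.5006, 0.2638, 0.0834]
eef_rot: [0.0, 0.796, 0.605, 0.001]
wrist_force: [-1.4, -1.6, 6.2]
opening: 0.173
grasp_force: 60.2
```

Contact. Next: open partway and lift.

Request:
{"api": "servo_tool", "payload": {
  "series": "-0.3 0 0 0 0 0 0;-0.3 0 0 0 0 0 0;-0.3 0 0 0 0 0 0;-0.3 0 0 0 0 0 0;-0.3 0 0 -0.02 0 0 0;-0.3 0 0 -0.05 0 0 0;-0.3 0 0 -0.09 0 0 0;-0.3 0 0 -0.13 0 0 0;-0.3 0 0 -0.17 0 0 0;-0.3 0 0 -0.19 0 0 0;-0.3 0 0 -0.19 0 0 0"
}}

```text
time_s: 22.27
eef_pos: [0.5025, 0.2644, 0.2786]
eef_rot: [0.002, 0.796, 0.605, 0.006]
wrist_force: [-0.2, 1.1, 1.0]
opening: 0.65
grasp_force: 0.0
```

Run:
```python
from h import *
go([.4165,-.0315,.27],-7.7)
c=cam('scene');W=cloud(c)
m=np.zeros(W.shape[:2],bool);m[100:150,270:350]=1;m&=(W[...,2]>.012)&(W[...,2]<.1)
k,l=cv2.connectedComponents(m.astype(np.uint8));m=l==np.bincount(l[l>0]).argmax();print(cv2.minAreaRect((W[m][:,:2]*1000).astype(np.float32)),np.percentile(W[m][:,2],[5,98]))
```

```text
shift [-0.3081 -0.0036  0.0065] turn [ 0.6  -0.34 -7.86]
((504.4360656738281, 271.864501953125), (182.1353759765625, 60.3848876953125), 75.85470581054688) [0.01382508 0.08692504]
```

Chute stands flat, its height and footprint as before. On to the lid.

Request:
{"api": "servo_tool", "payload": {
  "series": "-0.3 -0.04 0 0.006 0 0 -2;-0.3 -0.08 -0.001 0.006 0 0 -4;-0.3 -0.12 -0.002 0.006 0 0 -6;-0.3 -0.16 -0.003 0.006 0 0 -7.9;-0.3 -0.2 -0.004 0.006 0 0 -7.9;-0.3 -0.24 -0.004 0.006 0 0 -7.9;-0.3 -0.28 -0.004 0.006 0 0 -7.9;-0.3 -0.308 -0.004 0.006 0 0 -7.9;-0.3 -0.308 -0.004 0.006 0 0 -7.9;-0.3 -0.308 -0.004 0.006 0 0 -7.9;-0.3 -0.308 -0.004 0.006 0 0 -7.9"
}}

```text
time_s: 23.23
eef_pos: [0.4128, -0.0318, 0.2645]
eef_rot: [-0.001, 0.753, 0.658, 0.0]
wrist_force: [1.1, -0.6, 1.1]
opening: 0.652
grasp_force: 0.0
```

Run:
```python
from h import *
c=cam('wrist');save(c,'w4.png',(150,20,400,250),2.4);print(ctrl.get_obs()['eef_pos'])
W=cloud(c)
m=(W[...,2]>.085)&(W[...,2]<.106)&(abs(W[...,0]-.43)<.06)&(abs(W[...,1]+.035)<.05)
print('tab',np.nanmean(W[m],0),m.sum(),cv2.minAreaRect((W[m][:,:2]*1000).astype(np.float32)))
go([.4165,-.031,.106],-7.7)
```

```text
[ 0.41293796 -0.03132445  0.26466102]
tab [ 0.41684327 -0.02995054  0.09756045] 480 ((416.39703369140625, -31.19815444946289), (38.597904205322266, 12.108048439025879), 82.39173126220703)
shift [0.0005 0.0037 0.1587] turn [-0.07 -0.09  0.06]
```

View pics/w4.png

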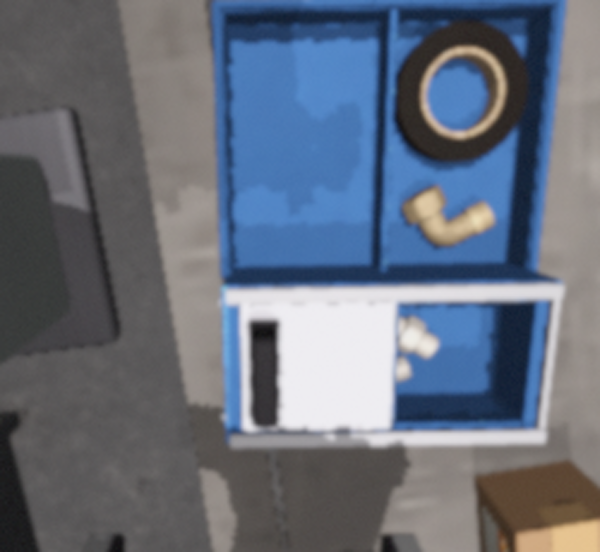

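The fittings are in the box (415,340), none outside; the tab is at (263,372). I'll grasp the tab and slide the lid shut.

Request:
{"api": "servo_tool", "payload": {
  "series": "-0.3 0 0.004 0.04 0 0 0;-0.3 0 0.004 0.08 0 0 0;-0.3 0 0.004 0.11 0 0 0;-0.3 0 0.004 0.135 0 0 0;-0.3 0 0.004 0.15 0 0 0;-0.3 0 0.004 0.158 0 0 0;-0.3 0 0.004 0.158 0 0 0;1 0 0.004 0.158 0 0 0;1 0 0.004 0.158 0 0 0;1 0 0.004 0.158 0 0 0;1 0 0.004 0.158 0 0 0;1 0 0.004 0.158 0 0 0"
}}

```text
time_s: 24.28
eef_pos: [0.4182, -0.0328, 0.1089]
eef_rot: [0.001, 0.753, 0.658, 0.001]
wrist_force: [-0.6, 2.3, 6.6]
opening: 0.124
grasp_force: 59.8
```

Request:
{"api": "servo_tool", "payload": {
  "series": "1 0 0 0 0 0 0;1 0 0.008 0 0 0 0;1 0 0.018 0 0 0 0;1 0 0.03 0 0 0 0;1 0 0.042 0 0 0 0;1 0 0.052 0 0 0 0;1 0 0.06 0 0 0 0;1 0 0.064 0 0 0 0;1 0 0.067 0 0 0 0;1 0 0.069 0 0 0 0;1 0 0.069 0 0 0 0"
}}

```text
time_s: 25.2
eef_pos: [0.4834, -0.0405, 0.1089]
eef_rot: [-0.003, 0.752, 0.659, -0.001]
wrist_force: [-16.0, 6.7, 22.0]
opening: 0.124
grasp_force: 61.9
```

Request:
{"api": "servo_tool", "payload": {
  "series": "1 0 0.001 0 0 0 0;1 0 0.002 0 0 0 0;1 0 0.002 0 0 0 0"
}}

```text
time_s: 25.45
eef_pos: [0.4836, -0.0405, 0.1088]
eef_rot: [-0.004, 0.752, 0.659, -0.003]
wrist_force: [-23.2, 6.5, 28.9]
opening: 0.12
grasp_force: 62.8
```

Request:
{"api": "servo_tool", "payload": {
  "series": "1 0 -0.003 0 0 0 0;-0.3 0 -0.003 0 0 0 0;-0.3 0 -0.003 0 0 0 0;-0.3 0 -0.003 0 0 0 0;-0.3 0 -0.003 0 0 0 0;-0.3 0 -0.003 -0.03 0 0 0;-0.3 0 -0.003 -0.07 0 0 0;-0.3 0 -0.003 -0.11 0 0 0;-0.3 0 -0.003 -0.15 0 0 0;-0.3 0 -0.003 -0.17 0 0 0;-0.3 0 -0.003 -0.17 0 0 0"
}}

```text
time_s: 26.37
eef_pos: [0.4875, -0.0429, 0.2838]
eef_rot: [0.005, 0.753, 0.658, 0.003]
wrist_force: [1.0, 0.2, -0.1]
opening: 0.648
grasp_force: 0.0
```

```bash
cat >> h.py <<'E'
def tops(n='scene'):
    c=cam(n);W=cloud(c);hsv=cv2.cvtColor(c['img'],cv2.COLOR_RGB2HSV)
    m=(W[...,2]>.06)&(W[...,2]<.082)&(W[...,0]>.36)&(W[...,0]<.66)&(W[...,1]>-.55)&(W[...,1]<.25)&(hsv[...,0]>5)&(hsv[...,0]<30)&(hsv[...,1]>70)
    k,l,st,ce=cv2.connectedComponentsWithStats(m.astype(np.uint8))
    for i in range(1,k):
        if st[i,4]>60:
            r=cv2.minAreaRect((W[l==i][:,:2]*1000).astype(np.float32));w,h=r[1];a=r[2]
            if w>h:a-=90
            print(n,'px',ce[i].round(0),'c',np.round(r[0],0),'size',round(min(w,h)),round(max(w,h)),'xhead',round((a+45)%90-45,1),st[i,4])
    return c
E
python3 - <<'E'
from h import *
c=cam('wrist');W=cloud(c)
m=(W[...,2]>.085)&(W[...,2]<.106)&(abs(W[...,0]-.48)<.06)&(abs(W[...,1]+.035)<.05)
print(ctrl.get_obs()['eef_pos'],'tab',np.nanmean(W[m],0),m.sum(),cv2.minAreaRect((W[m][:,:2]*1000).astype(np.float32)))
c=tops();save(c,'s4.png',(150,150,300,270),5)
E
```

```text
[ 0.48622268 -0.04247274  0.28065789] tab [ 0.48256026 -0.03814065  0.09727077] 444 ((482.3020324707031, -39.517539978027344), (39.266639709472656, 12.840139389038086), 83.37566375732422)
scene px [216. 190.] c [ 448. -235.] size 60 79 xhead 1.7 300
scene px [250. 196.] c [ 559. -169.] size 58 80 xhead 5.0 303
scene px [187. 215.] c [ 448. -374.] size 60 79 xhead 6.3 338
scene px [224. 222.] c [ 563. -308.] size 58 77 xhead 2.9 345
scene px [196. 244.] c [ 555. -432.] size 23 77 xhead 28.8 123
```

View pics/s4.png

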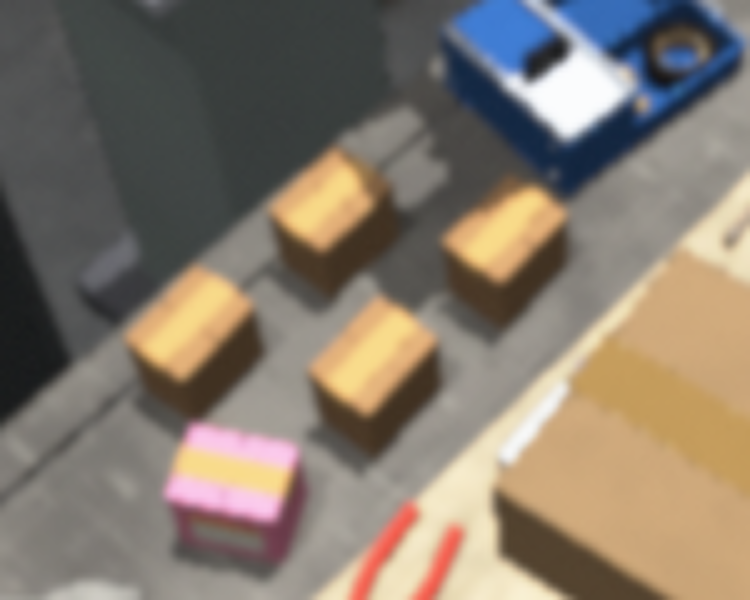

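The lid is shut: the tab went back 66 mm and met the stop. Four brown cartons are confirmed in the crop at (330,200), (505,235), (195,325) and (375,355). The pink one at (235,490) is excluded by its colour. I'll weigh the nearest first, at (.560,-.169).

Run:
```python
from h import *
go([.56,-.169,.17],4)
```

```text
shift [-0.1158  0.091   0.1085] turn [  0.15   0.   -11.68]
```

Request:
{"api": "servo_tool", "payload": {
  "series": "-1 -0.035 0.03 0.02 0 0 -4;-1 -0.07 0.06 0.05 0 0 -8;-1 -0.1 0.085 0.08 0 0 -11.7;-1 -0.116 0.091 0.1 0 0 -11.7;-1 -0.116 0.091 0.108 0 0 -11.7;-1 -0.116 0.091 0.108 0 0 -11.7;-1 -0.116 0.091 0.108 0 0 -11.7"
}}

```text
time_s: 27.05
eef_pos: [0.5573, -0.1682, 0.1663]
eef_rot: [-0.003, 0.682, 0.731, -0.0]
wrist_force: [0.3, 0.7, 0.4]
opening: 0.998
grasp_force: 0.0
```

Run:
```python
from h import *
o=ctrl.get_obs();print(o['opening'])
go([.56,-.169,.060],4)
c=cam('wrist');W=cloud(c);m=(W[...,2]>.06)&(W[...,2]<.082)&(abs(W[...,0]-.56)<.06)&(abs(W[...,1]+.17)<.06)
print(m.sum(),cv2.minAreaRect((W[m][:,:2]*1000).astype(np.float32)) if m.sum()>20 else 0)
```

```text
0.9983105950561221
shift [-0.0014  0.0031  0.1063] turn [-0.29 -0.25 -0.05]
6962 ((557.3092041015625, -167.65011596679688), (56.011383056640625, 77.14613342285156), 3.026479959487915)
```

Request:
{"api": "servo_tool", "payload": {
  "series": "-1 0 0 0.03 0 0 1;-1 0 0 0.06 0 0 1;-1 0 0 0.085 0 0 1;-1 0 0 0.1 0 0 1;-1 0 0 0.106 0 0 1;-1 0 0 0.106 0 0 1;1 0 0 0.106 0 0 1;1 0 0 0.106 0 0 1;1 0 0 0.106 0 0 1;1 0 0 0.106 0 0 1;1 0 0 0.106 0 0 1"
}}

```text
time_s: 28.02
eef_pos: [0.5607, -0.1693, 0.0659]
eef_rot: [0.002, 0.688, 0.726, 0.001]
wrist_force: [-0.0, 0.8, 6.7]
opening: 0.643
grasp_force: 66.0
```

Request:
{"api": "servo_tool", "payload": {
  "series": "1 0 0 -0.004 0 0 0;1 0 0 -0.012 0 0 0;1 0 0 -0.022 0 0 0;1 0 0 -0.03 0 0 0;1 0 0 -0.03 0 0 0;1 0 0 -0.03 0 0 0;1 0 0 -0.03 0 0 0;1 0 0 -0.03 0 0 0"
}}

```text
time_s: 28.68
eef_pos: [0.5589, -0.1686, 0.0931]
eef_rot: [-0.0, 0.688, 0.726, 0.0]
wrist_force: [-0.4, -0.9, -2.7]
opening: 0.641
grasp_force: 64.9
```

Run:
```python
from h import *
f=[]
for i in range(8): ctrl.camera('side'); f.append(ctrl.get_obs()['wrist_force'][2])
print(np.round(f,2),np.mean(f))
```

```text
[-3.11 -2.82 -3.03 -3.41 -3.31 -3.8  -2.69 -2.71] -3.1105744347885227
```

The wrist reads 3.1 N, or 0.31 kg. That is within the full range and well above 0.1 kg, so this is the full carton. Next I'll locate the compartment.

Run:
```python
from h import *
import sys
a=np.radians(KP);X=np.array([np.cos(a),np.sin(a)]);Y=np.array([-np.sin(a),np.cos(a)])
for src in('w1','scene0'):
  im=cv2.imread(src+'raw.png');W=np.load(src+'.npy');hsv=cv2.cvtColor(im,cv2.COLOR_BGR2HSV)
  blue=(hsv[...,0]>100)&(hsv[...,0]<130)&(hsv[...,1]>110);d=W[...,:2]-M[:2];kx=d@X;ky=d@Y
  near=blue&(kx>-.13)&(kx<.07)&(ky>0)&(ky<.18)
  t=near&(W[...,2]>.025)&(W[...,2]<.045);f=near&(W[...,2]>-.005)&(W[...,2]<.012)
  print(src,'wall top kx',np.percentile(kx[t],[1,99]).round(4),'ky',np.percentile(ky[t],[1,99]).round(4))
  print('hist kx',[(round(b,3),int((t&(ky>.05)&(ky<.13)&(kx>=b)&(kx<b+.005)).sum())) for b in np.arange(-.115,.05,.005)])
  ff=f&(kx<0);print('floor kx',np.percentile(kx[ff],[2,98]).round(4),'ky',np.percentile(ky[ff],[2,98]).round(4),ff.sum())
  r=cv2.minAreaRect((W[t][:,:2]*1000).astype(np.float32));print(r)
```

```text
w1 wall top kx [-0.11    0.0393] ky [0.0361 0.1538]
hist kx [(np.float64(-0.115), 7), (np.float64(-0.11), 192), (np.float64(-0.105), 0), (np.float64(-0.1), 0), (np.float64(-0.095), 0), (np.float64(-0.09), 0), (np.float64(-0.085), 0), (np.float64(-0.08), 0), (np.float64(-0.075), 0), (np.float64(-0.07), 0), (np.float64(-0.065), 0), (np.float64(-0.06), 0), (np.float64(-0.055), 0), (np.float64(-0.05), 0), (np.float64(-0.045), 0), (np.float64(-0.04), 0), (np.float64(-0.035), 128), (np.float64(-0.03), 0), (np.float64(-0.025), 0), (np.float64(-0.02), 0), (np.float64(-0.015), 0), (np.float64(-0.01), 0), (np.float64(-0.005), 0), (np.float64(0.0), 0), (np.float64(0.005), 0), (np.float64(0.01), 0), (np.float64(0.015), 0), (np.float64(0.02), 0), (np.float64(0.025), 0), (np.float64(0.03), 9), (np.float64(0.035), 247), (np.float64(0.04), 0), (np.float64(0.045), 0)]
floor kx [-0.1059 -0.0039] ky [0.0377 0.148 ] 4713
((483.79766845703125, 55.6036376953125), (117.47908020019531, 149.87374877929688), 83.00515747070312)
scene0 wall top kx [-0.1085  0.0448] ky [0.0022 0.1535]
hist kx [(np.float64(-0.115
[... 235 characters left out ...]
at64(-0.065), 0), (np.float64(-0.06), 0), (np.float64(-0.055), 0), (np.float64(-0.05), 0), (np.float64(-0.045), 0), (np.float64(-0.04), 0), (np.float64(-0.035), 8), (np.float64(-0.03), 12), (np.float64(-0.025), 1), (np.float64(-0.02), 0), (np.float64(-0.015), 0), (np.float64(-0.01), 0), (np.float64(-0.005), 0), (np.float64(0.0), 0), (np.float64(0.005), 0), (np.float64(0.01), 0), (np.float64(0.015), 0), (np.float64(0.02), 0), (np.float64(0.025), 0), (np.float64(0.03), 0), (np.float64(0.035), 11), (np.float64(0.04), 21), (np.float64(0.045), 0)]
floor kx [-0.1075 -0.0026] ky [0.0815 0.1499] 229
((484.2660217285156, 37.63048553466797), (152.50277709960938, 156.74728393554688), 81.95596313476562)
```

Request:
{"api": "servo_tool", "payload": {
  "series": "1 0 0 -0.015 0 0 0;1 0 0 -0.04 0 0 0;1 0 0 -0.07 0 0 0;1 0 0 -0.1 0 0 0;1 0 0 -0.115 0 0 0;1 0 0 -0.12 0 0 0;1 0 0 -0.12 0 0 0;1 0 0 -0.12 0 0 0"
}}

```text
time_s: 29.75
eef_pos: [0.5587, -0.1686, 0.2125]
eef_rot: [-0.001, 0.688, 0.726, 0.0]
wrist_force: [-0.4, -0.9, -3.7]
opening: 0.647
grasp_force: 65.0
```

Run:
```python
from h import *
o=ctrl.get_obs();print(o['eef_pos'],o['opening'],o['wrist_force'])
go([.452,.0575,.21],-7.7)
```

```text
[ 0.55868956 -0.16858324  0.21249488] 0.6473138090536171 [-0.4392937  -0.85985836 -3.6601283 ]
shift [ 0.2314 -0.0946  0.0029] turn [-0.04 -0.07 10.73]
```

Request:
{"api": "servo_tool", "payload": {
  "series": "1 0.012 -0.005 0 0 0 1;1 0.035 -0.014 0 0 0 2;1 0.063 -0.026 0 0 0 4;1 0.093 -0.038 0 0 0 6;1 0.123 -0.05 0 0 0 8;1 0.153 -0.063 0 0 0 9.5;1 0.183 -0.075 0 0 0 10.7;1 0.208 -0.085 0 0 0 10.7;1 0.224 -0.092 0 0 0 10.7;1 0.231 -0.095 0 0 0 10.7;1 0.231 -0.095 0 0 0 10.7;1 0.231 -0.095 0 0 0 10.7"
}}

```text
time_s: 30.75
eef_pos: [0.4521, 0.0565, 0.2129]
eef_rot: [-0.0, 0.753, 0.658, -0.0]
wrist_force: [0.1, 0.2, -3.0]
opening: 0.646
grasp_force: 64.9
```

Run:
```python
from h import *
o=ctrl.get_obs();print(o['eef_pos'],o['opening'],o['wrist_force'])
go([.452,.0575,.09],-7.7)
a=np.radians(KP);X=np.array([np.cos(a),np.sin(a)]);Y=np.array([-np.sin(a),np.cos(a)])
for n in('scene','side','wrist'):
  c=cam(n);W=cloud(c);d=W[...,:2]-M[:2];kx=d@X;ky=d@Y;hsv=cv2.cvtColor(c['img'],cv2.COLOR_RGB2HSV)
  br=(hsv[...,0]>5)&(hsv[...,0]<30)&(hsv[...,1]>70)&(abs(kx+.067)<.08)&(abs(ky-.093)<.08)&(W[...,2]>.13)&(W[...,2]<.25)
  if br.sum()>20: print(n,br.sum(),'carton kx',np.percentile(kx[br],[2,98]).round(4),'ky',np.percentile(ky[br],[2,98]).round(4),'z',np.percentile(W[br][:,2],[1,99]).round(4))
  blue=(hsv[...,0]>100)&(hsv[...,0]<130)&(hsv[...,1]>110)&(ky>.05)&(ky<.145)&(abs(W[...,2]-.035)<.008)
  for lo,hi in((-.13,-.085),(-.05,-.01),(.015,.06)):
    q=blue&(kx>lo)&(kx<hi)
    if q.sum()>8: print(n,'wall',np.median(kx[q]).round(4),q.sum())
```

```text
[0.45205978 0.0565228  0.21285707] 0.6455335296569439 [ 0.09927779  0.19873755 -3.01864282]
shift [ 9.000e-04 -1.000e-04  1.229e-01] turn [-0.03 -0.01  0.07]
scene 361 carton kx [-0.0943 -0.033 ] ky [0.0532 0.1223] z [0.1552 0.2455]
scene wall -0.106 32
scene wall -0.0302 31
scene wall 0.0413 34
side 416 carton kx [-0.0922 -0.0373] ky [0.0616 0.1388] z [0.1505 0.2445]
side wall -0.1058 18
side wall -0.0301 16
side wall 0.0398 13
wrist 22248 carton kx [-0.0932 -0.0403] ky [0.0595 0.1313] z [0.1589 0.2206]
wrist wall -0.1083 209
wrist wall -0.0341 161
wrist wall 0.0363 638
```

All three views put the carton about 3 mm too far back, so I'll shift it forward by that and lower it.

Request:
{"api": "servo_tool", "payload": {
  "series": "1 0 -0.003 0.01 0 0 0;1 0 -0.003 0.035 0 0 0;1 0 -0.003 0.065 0 0 0;1 0 -0.003 0.09 0 0 0;1 0 -0.003 0.108 0 0 0;1 0 -0.003 0.12 0 0 0;1 0 -0.003 0.128 0 0 0;1 0 -0.003 0.133 0 0 0;1 0 -0.003 0.136 0 0 0;1 0 -0.003 0.138 0 0 0;1 0 -0.003 0.138 0 0 0"
}}

```text
time_s: 31.82
eef_pos: [0.4497, 0.0571, 0.0759]
eef_rot: [0.0, 0.753, 0.658, 0.001]
wrist_force: [0.2, 0.1, -3.3]
opening: 0.642
grasp_force: 65.0
```

Request:
{"api": "servo_tool", "payload": {
  "series": "1 0 0 0.002 0 0 0;1 0 0 0.004 0 0 0;1 0 0 0.005 0 0 0;1 0 0 0.006 0 0 0;1 0 0 0.006 0 0 0"
}}

```text
time_s: 32.23
eef_pos: [0.4493, 0.0573, 0.0696]
eef_rot: [-0.0, 0.753, 0.658, 0.0]
wrist_force: [0.5, -0.4, -2.6]
opening: 0.647
grasp_force: 65.0
```

Request:
{"api": "servo_tool", "payload": {
  "series": "1 0 0 0.001 0 0 0;1 0 0 0.002 0 0 0;1 0 0 0.003 0 0 0;1 0 0 0.003 0 0 0"
}}

```text
time_s: 32.57
eef_pos: [0.4496, 0.0574, 0.0689]
eef_rot: [-0.0, 0.753, 0.658, 0.0]
wrist_force: [-12.1, 1.4, 26.6]
opening: 0.642
grasp_force: 68.3
```

Request:
{"api": "servo_tool", "payload": {
  "series": "1 0 0 -0.002 0 0 0;1 0 0 -0.002 0 0 0;0.1 0 0 -0.002 0 0 0;-0.8 0 0 -0.002 0 0 0;-0.8 0 0 -0.002 0 0 0;-0.8 0 0 -0.002 0 0 0;-0.8 0 0 -0.002 0 0 0;-0.8 0 0 -0.02 0 0 0;-0.8 0 0 -0.05 0 0 0;-0.8 0 0 -0.09 0 0 0;-0.8 0 0 -0.13 0 0 0;-0.8 0 0 -0.17 0 0 0"
}}

```text
time_s: 33.57
eef_pos: [0.4486, 0.0572, 0.2382]
eef_rot: [-0.0, 0.753, 0.658, 0.0]
wrist_force: [0.6, 0.2, -0.1]
opening: 0.901
grasp_force: 0.0
```

Request:
{"api": "servo_tool", "payload": {
  "series": "-0.8 -0.03 0 -0.03 0 0 0;-0.8 -0.07 0 -0.05 0 0 0;-0.8 -0.1 0 -0.05 0 0 0;-0.8 -0.12 0 -0.05 0 0 0;-0.8 -0.12 0 -0.05 0 0 0;-0.8 -0.12 0 -0.05 0 0 0"
}}

```text
time_s: 34.07
eef_pos: [0.433, -0.0625, 0.2866]
eef_rot: [-0.0, 0.754, 0.657, 0.001]
wrist_force: [0.6, 0.1, -0.3]
opening: 0.904
grasp_force: 0.0
```

Run:
```python
from h import *
o=ctrl.get_obs();print(o['eef_pos'],o['opening'],o['wrist_force'],o['time_s'])
tops()
a=np.radians(KP);X=np.array([np.cos(a),np.sin(a)]);Y=np.array([-np.sin(a),np.cos(a)])
for n in('scene','side','wrist'):
  c=cam(n);W=cloud(c);d=W[...,:2]-M[:2];kx=d@X;ky=d@Y;hsv=cv2.cvtColor(c['img'],cv2.COLOR_RGB2HSV)
  br=(hsv[...,0]>5)&(hsv[...,0]<30)&(hsv[...,1]>70)&(abs(kx+.067)<.07)&(abs(ky-.093)<.08)&(W[...,2]>.065)&(W[...,2]<.1)
  if br.sum()>20: print(n,br.sum(),'kx',np.percentile(kx[br],[2,98]).round(4),'ky',np.percentile(ky[br],[2,98]).round(4),'z',np.percentile(W[br][:,2],[5,50,95]).round(4),cv2.minAreaRect((W[br][:,:2]*1000).astype(np.float32)))
  m=(W[...,2]>.085)&(W[...,2]<.106)&(abs(kx+.03)<.08)&(abs(ky)<.03)
  if m.sum()>20: print('tab kx',kx[m].mean().round(4))
```

```text
[ 0.43299443 -0.06250123  0.28655244] 0.9037189355954659 [ 0.58981052  0.10951163 -0.32183232] 34.0667
scene px [269. 145.] c [452.  58.] size 60 78 xhead -8.8 249
scene px [216. 190.] c [ 447. -234.] size 58 79 xhead 3.8 301
scene px [187. 215.] c [ 447. -374.] size 59 79 xhead 3.6 336
scene px [224. 222.] c [ 563. -307.] size 58 78 xhead 2.8 338
scene px [196. 244.] c [ 556. -432.] size 22 77 xhead 28.1 124
scene 237 kx [-0.0948 -0.039 ] ky [0.0554 0.1291] z [0.0679 0.0745 0.0798] ((451.9613037109375, 56.96737289428711), (78.1795883178711, 60.045597076416016), 82.94029235839844)
tab kx -0.0195
side 198 kx [-0.0944 -0.0406] ky [0.0576 0.1375] z [0.0667 0.0747 0.0791] ((452.24481201171875, 60.902679443359375), (87.01383972167969, 56.18320083618164), 81.89002990722656)
tab kx -0.0212
wrist 4390 kx [-0.0958 -0.0443] ky [0.0576 0.1299] z [0.0734 0.0747 0.0761] ((448.8883972167969, 58.59677505493164), (76.08387756347656, 54.548606872558594), 82.29042053222656)
tab kx -0.0249
```

The carton stands level in its compartment: top at 75 mm, square to the kit. The lid is shut, the chute is flat, and the other cartons still stand where they were. Handing in.

```bash
python3 -c "
from bench import ctrl
print(ctrl.hand_in())"
```

```text
the job is handed in; nothing more can be done
None
```

The job is handed in: all three fittings are in the box, its lid is shut, the empty chute stands flat on the bench, and the full carton (0.31 kg, the first I lifted, so I did not weigh the other three) stands upright in the kit's front compartment. The empty cartons still stand on the bench, and the marker and wrench were not touched.

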